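# Sort closed cutlery cases by tilting and restock the hand-out tray

## Robot

A 6-joint arm with a two-finger parallel gripper is mounted at the origin on a cart in front of the work surface, level with it; the furniture and walls round the work are solid. World frame = base frame: x ahead of the robot, y to its left, z up, the work surface at z = 0. Lengths are in m, angles in degrees, forces in N, time in s.
With the tool pointing down it reaches from about 0.35 to 0.875 m from the base axis. Payload 4.2 kg.
Tool frame: the origin (TCP) lies midway between the tips of the shut fingers; the grasp point (between the pads) lies 19 mm behind it; y points along the fingers, x is the direction in which the jaws open and shut, and the axes are right-handed (so a half turn about y gives the same grasp; the last joint's range is limited). The gripper opens to 87 mm and grips with 3 to 60 N. Pads are 19 mm wide; open, the fingers measure 117 mm over their backs; the gripper's body (75 mm by 190 mm) begins 51 mm behind the grasp point.
Start: joints at [88.213, 22.042, 0.453, 0, -68.411, -14.817], TCP at [0.179, 0.599, 0.223] pointing down, gripper open.
Joint ranges: [-179.83, 179.83], [-69.29, 118.12], [-61.27, 80.66], [-181.25, 117.63], [-171.15, -9.14], [-177.46, 177.46]. Speed limits (degrees/s): [159.86, 159.86, 180, 180, 180, 180].

## Interface

Orientations are given as a 3x3 rotation matrix whose columns are the frame's x, y, z axes.
In Python, from station import * gives the robot as it stands.
- The arm moves only by the tool jog_arm, never from a script. Its argument "series" is a list of rows, each a list of 3 entries, a list of its own where there are three numbers: the shift along the tool's x, y, z in m, then the turn, a rotation vector about the tool's x, y, z in degrees, then the finger opening in m, from 0 to 0.087. A call has 1 to 10 rows; each row shifts and turns the commanded pose from where the row before left it, along the tool's axes as they then stand; what a row does not reach is not made up. A row lasts 1/8 s, in which the tool goes at most 62.5 mm and 10.7 degrees, less where a joint would pass 70% of its speed; a pose out of reach is approached as far as the arm can. A call is refused whole if a number of a shift passes 0.0625 or a number of a turn 10.7, either way. A call with a gripper value outside its range is refused whole. The fingers move at their own pace and stop on an object; the grip force is fixed at half the most. Time passes only in rows, so rows that do not move let the fingers close. It gives the time, the measured TCP pose, the force and the opening at its end, in the units of the state.
- sense(): the state, without advancing time (a new reading comes with each control period).
- capture(name): name is "scene" or "top"; returns the picture (400x640x3 uint8, red, green, blue); there is no depth.
- camera_info(name): a dict with "fx", "fy", "cx", "cy" (pixels), "k1" (the pictures are not rectified: a ray, as slopes to the right and down, at radius r is drawn at 1 + k1 r^2 times it, then the intrinsics apply), "rvec" (rotation vector, rad) and "tvec" (3), from world to camera coordinates, as OpenCV has them. Camera axes: x right, y down, z forward; pixel columns grow to the right and rows downward; lengths in m; the calibration is good to about 2 mm. A picture is of the moment at which its call begins. camera_info takes no time and is no camera call.
- finish_job(): hands the job in, once; it reports no verdict.
The state is a dict: "time_s": time; "joints": joint angles; "joint_velocities": joint speeds; "effort": joint torques, N m; "tcp_pos": TCP position; "ee_rot": TCP orientation; "wrist_force": force on the tool from outside, world axes, zero at the start; "moment": the same for the moment, N m; "gripper_width": opening from 0.0 (shut) to 1.0 (fully open).
Only numpy, scipy, OpenCV 4.12 (cv2) and the standard library are available. Lean on these libraries where they do the work, as an engineer would, in place of code of your own. Each camera call takes 0.05 s, during which the arm holds its last target. There are 200 camera calls.

## Task

Some of the closed cutlery cases may have come undone inside: when such a case is lifted and tilted end to end, you can feel its cutlery slide. Lay those flat on the ochre board for repacking, and lay every case in which nothing shifts flat in a lane of its own in the hand-out tray. When all are sorted, press the tray counter's recessed red reset button right down with the orange-handled pin and stand the pin back in its hole; leave the two jars at the back alone.

Things in the scene. Friction and masses are not known exactly. Their poses are not given: they have to be found in the camera images.
- case_1_c (a point): Centre of the blue opaque cutlery case: rounded box 160 mm long (x axis), 40 wide (y), 30 high (z), 0.3-0.4 kg; may be absent; starts flat, length within 0.15 rad of world x. Loose or held varies at every start, whatever the colour. A loose 0.2 kg set slides 68 mm lengthwise (34 each way) when tilted over 15 degrees, and stays there when level again; a held one shifts under 4 mm
- case_2_c (a point): Centre of the dusty red opaque cutlery case: rounded box 160 mm long (x axis), 40 wide (y), 30 high (z), 0.3-0.4 kg; may be absent; starts flat, length within 0.15 rad of world x. Loose or held varies at every start, whatever the colour. A loose 0.2 kg set slides 68 mm lengthwise (34 each way) when tilted over 15 degrees, and stays there when level again; a held one shifts under 4 mm
- case_3_c (a point): Centre of the green opaque cutlery case: rounded box 160 mm long (x axis), 40 wide (y), 30 high (z), 0.3-0.4 kg; may be absent; starts flat, length within 0.15 rad of world x. Loose or held varies at every start, whatever the colour. A loose 0.2 kg set slides 68 mm lengthwise (34 each way) when tilted over 15 degrees, and stays there when level again; a held one shifts under 4 mm
- case_4_c (a point): Centre of the yellow opaque cutlery case: rounded box 160 mm long (x axis), 40 wide (y), 30 high (z), 0.3-0.4 kg; may be absent; starts flat, length within 0.15 rad of world x. Loose or held varies at every start, whatever the colour. A loose 0.2 kg set slides 68 mm lengthwise (34 each way) when tilted over 15 degrees, and stays there when level again; a held one shifts under 4 mm
- case_5_c (a point): Centre of the violet opaque cutlery case: rounded box 160 mm long (x axis), 40 wide (y), 30 high (z), 0.3-0.4 kg; may be absent; starts flat, length within 0.15 rad of world x. Loose or held varies at every start, whatever the colour. A loose 0.2 kg set slides 68 mm lengthwise (34 each way) when tilted over 15 degrees, and stays there when level again; a held one shifts under 4 mm
- tray: Fixed cream hand-out tray, left or right of the cases; origin on the table under its middle lane's centre, x along the lanes, away from the counter, z up. Floor 5 mm; ribs 16 mm wide with tops at 13 mm leave 5 lanes 52 mm wide, x -88 to +87 mm, 68 mm apart in y. End wall 20 mm high at x = +90. Grey counter block, x -158 to -88 mm, 356 wide, 40 high
- lane_1 (a point): Centre of the floor of the tray lane at tray y = +136 mm, 5 mm over the table; x axis along the lane
- lane_2 (a point): Centre of the floor of the tray lane at tray y = +68 mm, 5 mm over the table; x axis along the lane
- lane_3 (a point): Centre of the floor of the tray lane at tray y = 0 mm, 5 mm over the table; x axis along the lane
- lane_4 (a point): Centre of the floor of the tray lane at tray y = -68 mm, 5 mm over the table; x axis along the lane
- lane_5 (a point): Centre of the floor of the tray lane at tray y = -136 mm, 5 mm over the table; x axis along the lane
- reset_hole (a point): Mouth centre of the 14 mm round recess with an orange rim in the counter's top (40 mm over the table), at tray (-119, -25); the 12.4 mm red button's face lies 10 mm below it
- reset (a joint): Red reset button: 0 released, grows downward to 0.005 m fully down; a spring, 1.5 N to start, 4 N at the bottom
- pin_hole (a point): Mouth centre of the pin's hole (10 mm wide, chamfered, 34 mm deep) in the counter's top, light grey rim, at tray (-119, +25), 40 mm over the table
- pin_c (a point): Point on the axis of the reset pin's orange handle, z axis up: 58 mm above the tip, 26 mm above the handle's foot. Steel pin 6 mm thick, 32 mm long; round handle 57 mm long, 14 mm thick at the grip, 18 mm flange at each end; 0.04 kg. Starts upright in its hole, the foot on the counter's top, this point 66 mm over the table
- ochre_board: Ochre cutting board, fixed, 445 mm (its x) by 268 mm (its y), 20 mm thick; origin at the centre of its underside on the table. It lies on the other side of the cases from the tray
- jar: Clear jar with a green lid, 69 mm wide, 84 high, at the back: leave alone; origin under its centre
- spice: Spice jar with a yellow cap, 43 mm wide, 102 high, at the back: leave alone; origin under its centre

How it is judged:
By the outcome, as a careful person would: the job done as asked, in the order asked, and still so for the second after the job is handed in, with the robot touching nothing.
Of case_1, case_2, case_3, case_4, case_5 only 3 to 5 are there at a start; the rules pass over those that are not, and their reading is None.
At some moment in a run one of case_1, case_2, case_3, case_4, case_5 may be knocked a few centimetres aside while the robot is not near it.
It also fails if it takes over 210 s, if anything falls off the work surface, if the arm or the gripper's body presses on something with over 40 N, if the wrist force passes 120 N, or if a joint passes its speed limit or range.

## Working session

There is one attempt and no reset: what is moved stays moved. The work goes in short steps, Python scripts to look and compute and a tool call to move; the robot and the scene stay as the last step left them, time stands still between calls to the robot, and variables do not carry over. Pictures are saved under pics/ and viewed, about 12 in all and at most 16, crops included, and the job is handed in when it is done.

Besides the shell and the picture viewer there is one more tool, called after "Emit:" by a JSON object that holds its "fn" and its "kwargs", one argument or row to a line. jog_arm: Moves the arm, as the interface text tells. Its arguments: {"type":"object","properties":{"series":{"type":"array","items":{"type":"array"}}},"required":["series"]}

```bash
mkdir -p pics; ls
cat > h.py <<'E'
from station import *
import numpy as np, cv2
def shot(cam,name):
    im=capture(cam); cv2.imwrite(f"pics/{name}.png",im[:,:,::-1]); return im
def cam(n):
    c=camera_info(n); R=cv2.Rodrigues(np.array(c["rvec"],float))[0]; t=np.array(c["tvec"],float).ravel(); return c,R,t
def ray(n,u,v):
    c,R,t=cam(n); d=np.array([(u-c["cx"])/c["fx"],(v-c["cy"])/c["fy"]]); s=d.copy()
    for _ in range(20): s=d/(1+c["k1"]*(s@s))
    return -R.T@t, R.T@np.array([s[0],s[1],1])
def onz(n,u,v,z):
    o,d=ray(n,u,v); return o+d*(z-o[2])/d[2]
def proj(n,p):
    c,R,t=cam(n); q=R@np.array(p,float)+t; s=q[:2]/q[2]; s=s*(1+c["k1"]*(s@s)); return np.array([c["fx"]*s[0]+c["cx"],c["fy"]*s[1]+c["cy"]])
E
python3 - <<'E'
from h import *
a=shot("scene","s0");b=shot("top","t0")
s=sense(); print(s)
for n in("scene","top"):
    print(camera_info(n), ray(n,320,200))
E
```

```text
pics
{'time_s': 0.1, 'joints': array([ 8.82138967e+01,  2.20853964e+01,  3.87519505e-01, -2.44834145e-02,
       -6.84117666e+01, -1.48156505e+01]), 'joint_velocities': array([-0.01096791, -0.19762865,  0.08654277,  0.16163114, -0.00719127,
       -0.00194676]), 'effort': array([-4.94652068e-04, -3.91688561e+01,  1.87937164e+01,  4.23190355e+00,
        1.34666337e-02, -7.43109672e-05]), 'tcp_pos': array([0.17841689, 0.59842767, 0.22158066]), 'ee_rot': array([[-2.85868285e-01, -4.56791723e-04,  9.58268811e-01],
       [-9.58266933e-01, -1.90029262e-03, -2.85868631e-01],
       [ 1.95157358e-03, -9.99998090e-01,  1.05504990e-04]]), 'wrist_force': array([-0.22194737,  0.66585775,  0.33332087]), 'moment': array([ 0.02931116, -0.0097009 ,  0.01036993]), 'gripper_width': 1.0019895707887339}
{'fx': 504.32849626120736, 'fy': 504.32849626120736, 'cx': 311.1452811505903, 'cy': 206.54735425105292, 'k1': -0.1270983918588393, 'rvec': array([ 1.95226023, -1.18018093,  0.58904101]), 'tvec': array([-0.29891604,  0.36879641,  1.28002144])} (array([-0.57099155, -0.63827514,  1.063198  ]), array([ 0.72292907,  0.36027913, -0.58995709]))
{'fx': 470.4477556576074, 'fy': 470.4477556576074, 'cx': 311.030773437761, 'cy': 197.5448939658464, 'k1': 0.012176068637640959, 'rvec': array([ 2.11623671, -2.16148898,  0.15342076]), 'tvec': array([0.01445374, 0.59122845, 1.60496496])} (array([ 0.34255596, -0.00882811,  1.6757834 ]), array([ 0.14528422, -0.01241862, -0.98950947]))
```

View pics/s0.png

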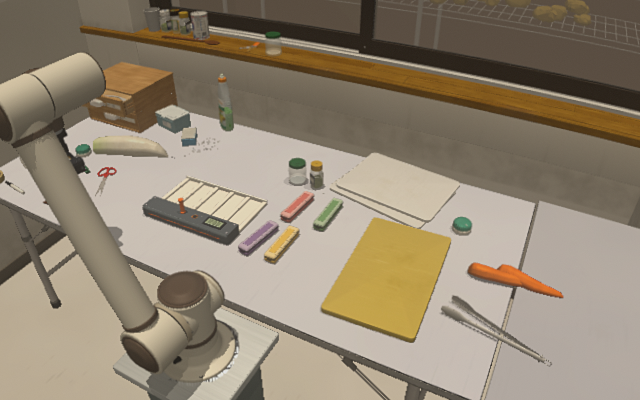

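View pics/t0.png

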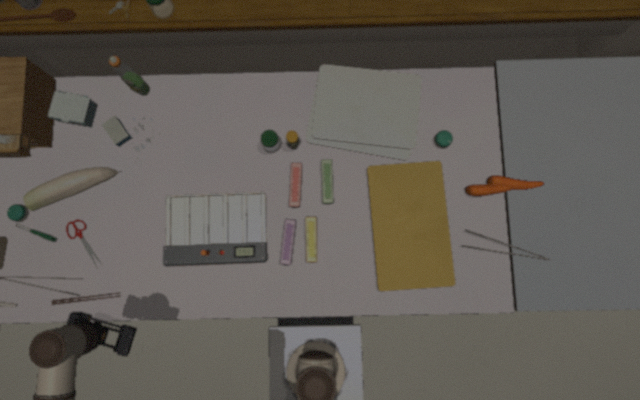

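The pictures show four cases (blue is absent). In the top view they are red (295,185), green (327,181), violet (288,242) and yellow (311,239). The tray is at (215,230) with its counter toward the robot, the pin is near (205,253), and the board is at (410,225).

```bash
cat > meas.py <<'E'
from h import *
# hue (OpenCV 0-180), min sat, top-view roi x0,y0,x1,y1
COL={"red":[(0,9),(172,180)],"green":[(40,75)],"yellow":[(18,28)],"violet":[(125,160)]}
def cases(im,n,roi,smin=60,z=.03):
    out={}
    hsv=cv2.cvtColor(im,cv2.COLOR_RGB2HSV); H,S=hsv[...,0],hsv[...,1]
    for k,rs in COL.items():
        m=sum(((H>=a)&(H<=b)) for a,b in rs)>0
        m=(m&(S>smin)).astype(np.uint8); mm=np.zeros_like(m); x0,y0,x1,y1=roi; mm[y0:y1,x0:x1]=m[y0:y1,x0:x1]
        mm=cv2.morphologyEx(mm,cv2.MORPH_CLOSE,np.ones((5,5)))
        cs=cv2.findContours(mm,cv2.RETR_EXTERNAL,cv2.CHAIN_APPROX_NONE)[0]
        if not cs: continue
        c=max(cs,key=cv2.contourArea)
        p=np.array([onz(n,u,v,z)[:2] for u,v in c[:,0]],np.float32)
        (cx,cy),(w,h),_=r=cv2.minAreaRect(p); b=cv2.boxPoints(r); e=[b[1]-b[0],b[2]-b[1]]; e=max(e,key=np.linalg.norm); e=e*np.sign(e[0])
        out[k]=(round(cx,4),round(cy,4),round(max(w,h)*1e3),round(min(w,h)*1e3),round(float(np.degrees(np.arctan2(e[1],e[0]))),1),cv2.boundingRect(c))
    return out
E
python3 - <<'E'
from meas import *
t=cv2.imread("pics/t0.png")[:,:,::-1].copy(); s=cv2.imread("pics/s0.png")[:,:,::-1].copy()
for k,v in cases(t,"top",(265,150,350,275)).items(): print("top",k,v)
for k,v in cases(s,"scene",(225,185,350,270)).items(): print("scene",k,v)
a=cv2.resize(t[150:300,150:350],None,fx=4,fy=4,interpolation=cv2.INTER_CUBIC); cv2.imwrite("pics/t0c.png",np.clip(a[:,:,::-1]*1.5,0,255))
a=cv2.resize(s[165:265,130:330],None,fx=4,fy=4,interpolation=cv2.INTER_CUBIC); cv2.imwrite("pics/s0c.png",a[:,:,::-1])
E
```

```text
top red (0.6423, 0.0574, 156, 36, -3.5, (290, 163, 12, 44))
top green (0.6541, -0.0561, 119, 21, -1.4, (324, 164, 7, 34))
top yellow (0.4478, 0.005, 154, 38, 0.5, (305, 217, 12, 45))
scene red (0.6292, 0.047, 181, 54, -3.8, (281, 191, 33, 32))
scene green (0.6543, -0.0595, 130, 27, 0.6, (317, 200, 22, 22))
scene yellow (0.4366, -0.0049, 180, 52, 0.1, (264, 226, 35, 38))[ WARN:0@1.368] global loadsave.cpp:1063 imwrite_ Unsupported depth image for selected encoder is fallbacked to CV_8U.
```

View pics/t0c.png

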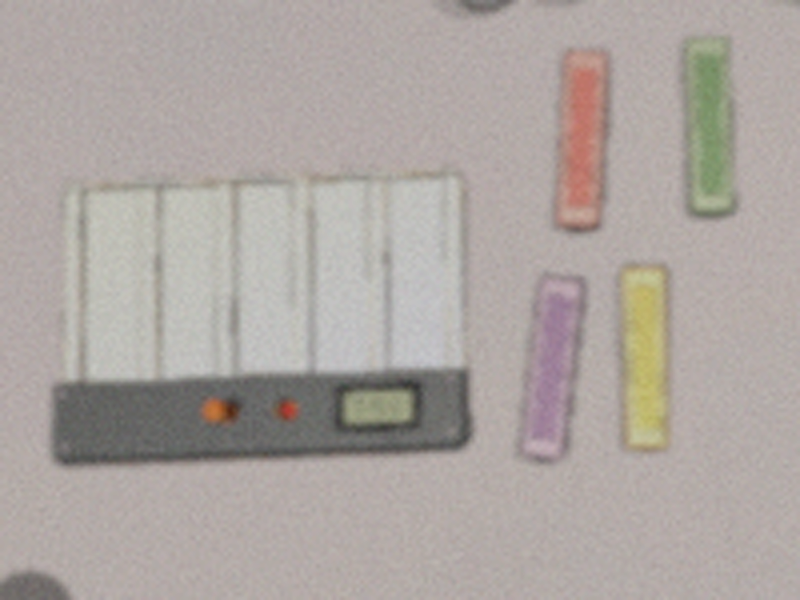

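View pics/s0c.png

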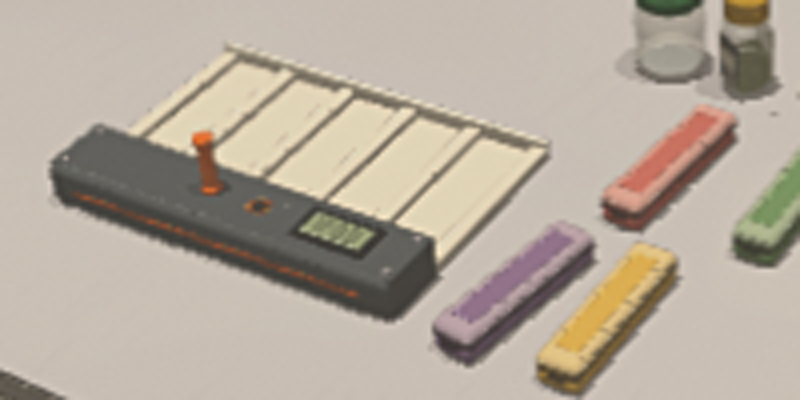

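The crops show the tray counter's top corners at about (52,385), (468,368) and (468,445) in the 4x top crop. The reset hole is at (288,410) there and (259,206) in the scene crop. Next I get the violet and green cases and the tray frame.

```bash
sed -i 's/"violet":\[(125,160)\]/"violet":[(125,165)]/; s/smin=60/smin=35/' meas.py
python3 - <<'E'
from meas import *
t=cv2.imread("pics/t0.png")[:,:,::-1].copy(); s=cv2.imread("pics/s0.png")[:,:,::-1].copy()
hsv=cv2.cvtColor(t,cv2.COLOR_RGB2HSV); print("violet px",hsv[242,288],hsv[223,291],"table",hsv[270,330],hsv[160,250],"green rim",hsv[161,327])
for sm in (45,60):
  for k,v in cases(t,"top",(278,150,340,275),sm).items(): print(sm,k,v)
# counter: dark pixels
m=((hsv[...,2]<110)).astype(np.uint8); mm=np.zeros_like(m); mm[235:272,158:272]=m[235:272,158:272]
mm=cv2.morphologyEx(mm,cv2.MORPH_CLOSE,np.ones((7,7)))
c=max(cv2.findContours(mm,0,1)[0],key=cv2.contourArea)
p=np.array([onz("top",u,v,.04)[:2] for u,v in c[:,0]],np.float32); print("counter",cv2.minAreaRect(p),cv2.boxPoints(cv2.minAreaRect(p)))
def cen(im,x0,y0,x1,y1,f):
    h=cv2.cvtColor(im[y0:y1,x0:x1],cv2.COLOR_RGB2HSV).astype(int); m=f(h); v,u=np.nonzero(m); return u.mean()+x0,v.mean()+y0,len(u)
org=lambda h:((h[...,0]<16)|(h[...,0]>174))&(h[...,1]>110)
r=cen(t,214,246,230,260,org); print("reset top",r,onz("top",*r[:2],.037))
r=cen(t,196,246,213,260,org); print("pin top",r,onz("top",*r[:2],.09))
r=cen(s,188,211,200,221,org); print("reset scene",r,onz("scene",*r[:2],.04))
b=(hsv[...,0]>14)&(hsv[...,0]<28)&(hsv[...,1]>130); mm=np.zeros_like(m); mm[150:300,355:465]=b[150:300,355:465]
c=max(cv2.findContours(mm,0,1)[0],key=cv2.contourArea)
p=np.array([onz("top",u,v,.02)[:2] for u,v in c[:,0]],np.float32); print("board",cv2.boxPoints(cv2.minAreaRect(p)),cv2.minAreaRect(p))
for n,u,v in(("jar",270,138),("spice",292,138)): print(n,onz("top",u,v,.09))
E
```

```text
violet px [155  47 103] [165  30 121] table [ 13  15 119] [  4  15 118] green rim [ 37  41 113]
45 red (0.6409, 0.0576, 159, 40, -3.6, (289, 163, 13, 45))
45 green (0.6541, -0.0562, 127, 26, 0.6, (323, 163, 9, 36))
45 yellow (0.448, 0.0057, 161, 40, 0.2, (305, 216, 13, 47))
45 violet (0.4407, 0.0866, 115, 18, -5.1, (284, 225, 8, 34))
60 red (0.6423, 0.0574, 156, 36, -3.5, (290, 163, 12, 44))
60 green (0.6541, -0.0561, 119, 21, -1.4, (324, 164, 7, 34))
60 yellow (0.4478, 0.005, 154, 38, 0.5, (305, 217, 12, 45))
counter ((0.4181235134601593, 0.33849918842315674), (0.11015553027391434, 0.367133229970932), 0.7960283160209656) [[0.36050078 0.5212829 ]
 [0.36560133 0.1541851 ]
 [0.47574624 0.15571547]
 [0.4706457  0.52281326]]
reset top (np.float64(221.5), np.float64(252.0), 16) [0.40845971 0.31624521 0.037     ]
pin top (np.float64(204.30555555555554), np.float64(252.25), 36) [0.40672739 0.36345736 0.09      ]
reset scene (np.float64(193.5), np.float64(215.66666666666666), 6) [0.40924427 0.31895453 0.04      ]
board [[ 0.2682795  -0.2241341 ]
 [ 0.28121758 -0.48327428]
 [ 0.7155409  -0.4615898 ]
 [ 0.7026028  -0.20244962]] ((0.4919101893901825, -0.34286195039749146), (0.43486425280570984, 0.25946298241615295), 2.858236789703369)
jar [0.79714472 0.14008403 0.09      ]
spice [0.79538524 0.06353684 0.09      ]
```

Run:
```python
from h import *
f=lambda x,y,z:onz("top",(x+.5)/4+150-.5,(y+.5)/4+150-.5,z)
g=lambda x,y,z:onz("scene",(x+.5)/4+130-.5,(y+.5)/4+165-.5,z)
ang=lambda a,b:np.degrees(np.arctan2(*(a-b)[:2][::-1]))
for n,a,b,z in(("back",(52,385),(468,368),.04),("front",(58,463),(468,446),.04),("wall",(70,187),(462,174),.02)):
    A,B=f(*a,z),f(*b,z); print(n,A,B,ang(A,B)-90)
for n,a,b,z in(("frontS",(52,162),(395,295),.035),("wallS",(228,45),(548,147),.02),("backS",(100,125),(432,237),.04)):
    A,B=g(*a,z),g(*b,z); print(n,A,B,ang(A,B)-90, np.linalg.norm(A-B))
for x in((118,83),): pass
# lane rib lines in top crop: (84,187)->(84,381) ; (308,178)->(312,372)
for a,b in(((83,187),(84,381)),((158,185),(158,378)),((233,182),(236,376)),((308,180),(313,374)),((384,177),(388,371)),((462,174),(465,370))):
    A,B=f(*a,.013),f(*b,.013);print("rib",A[:2],B[:2],ang(A,B))
```

```text
back [0.4338521  0.52018886 0.04      ] [0.44081323 0.15920717 0.04      ] 1.1047482379813545
front [0.36675532 0.51313241 0.04      ] [0.373761   0.15960448 0.04      ] 1.1352519251303619
wall [0.61066399 0.51544    0.02      ] [0.61473462 0.16556571 0.02      ] 0.6665795652158977
frontS [0.37786523 0.51957233 0.035     ] [0.37293645 0.15221638 0.035     ] -0.7686862845429943 0.36738901386304745
wallS [0.61145716 0.51584335 0.02      ] [0.61345499 0.16041926 0.02      ] 0.3220545343228878 0.3554296997929222
backS [0.43483612 0.5138362  0.04      ] [0.44203983 0.16365057 0.04      ] 1.1784727517012783 0.35025972379917636
rib [0.61154212 0.5060035 ] [0.43826265 0.5007835 ] 1.7254988412085608
rib [0.6118833  0.43880713] [0.43948956 0.43553717] 1.086653800943407
rib [0.61313131 0.37160265] [0.43976736 0.36671868] 1.6136957397015979
rib [0.61347127 0.3043694 ] [0.44007043 0.29877112] 1.8491620347644353
rib [0.61469836 0.23623601] [0.44129658 0.23258544] 1.206052273262972
rib [0.61588528 0.16630298] [0.44073259 0.16463791] 0.5446581824673158
```

```bash
cat >> h.py <<'E'
from scipy.spatial.transform import Rotation as Ro
def yaw(R): return np.degrees(np.arctan2(R[1,2],R[0,2]))
def goal(x,y,z,yw,quiet=False):
    """turn needed (tool axes, deg) to tool-down at yaw yw; then shift in the tool axes after that turn"""
    s=sense(); c,q=np.cos(np.radians(yw)),np.sin(np.radians(yw))
    G=np.array([[q,0,c],[-c,0,q],[0,-1,0]]); R=s["ee_rot"]
    d=np.array([x,y,z])-s["tcp_pos"]
    print("t",round(s["time_s"],2),"tcp",np.round(s["tcp_pos"],4),"yaw",round(yaw(R),2),"w",round(s["gripper_width"],3))
    print(" turn",np.round(Ro.from_matrix(R.T@G).as_rotvec(degrees=True),2)," then shift mm",np.round(G.T@d*1e3,1))
E
python3 - <<'E'
from h import *
goal(.441,.0866,.2,-5.1)
E
```

```text
t 0.1 tcp [0.1784 0.5984 0.2216] yaw -16.61 w 1.002
 turn [ 1.000e-02 -1.151e+01  1.100e-01]  then shift mm [486.5  21.6 307. ]
```

Emit:
{"fn": "jog_arm", "kwargs": {
  "series": [
    [[0,0,0],[0,-5.75,0],0.062],
    [[0,0,0],[0,-5.75,0],0.062],
    [[0.05,0.002,0.031],[0,0,0],0.062],
    [[0.05,0.002,0.031],[0,0,0],0.062],
    [[0.05,0.002,0.031],[0,0,0],0.062],
    [[0.05,0.002,0.031],[0,0,0],0.062],
    [[0.05,0.002,0.031],[0,0,0],0.062],
    [[0.05,0.002,0.031],[0,0,0],0.062],
    [[0.05,0.002,0.031],[0,0,0],0.062],
    [[0.05,0.002,0.031],[0,0,0],0.062]
  ]
}}

```text
time_s: 1.35
tcp_pos: [0.3903, 0.1766, 0.2065]
ee_rot: [[-0.088, 0.0, 0.996], [-0.996, 0.0, -0.088], [-0.0, -1.0, 0.0]]
wrist_force: [1.2, 0.1, 0.2]
gripper_width: 0.711
```

Run:
```python
from h import *
goal(.441,.0866,.14,-5.1)
```

```text
t 1.35 tcp [0.3903 0.1766 0.2065] yaw -5.07 w 0.711
 turn [-0.    0.03 -0.01]  then shift mm [85.1 66.5 58.5]
```

Emit:
{"fn": "jog_arm", "kwargs": {
  "series": [
    [[0,0,0],[0,0,0],0.062],
    [[0,0,0],[0,0,0],0.062]
  ]
}}

```text
time_s: 1.6
tcp_pos: [0.39, 0.1783, 0.2064]
ee_rot: [[-0.09, -0.0, 0.996], [-0.996, 0.0, -0.09], [-0.0, -1.0, -0.0]]
wrist_force: [1.1, -0.1, -0.2]
gripper_width: 0.714
```

Run:
```python
from meas import *
goal(.441,.0866,.14,-5.1)
im=shot("top","t1")
for k,v in cases(im,"top",(278,150,340,275),45).items(): print(k,v)
goal(.441,.0866,.14,-5.1)
```

```text
t 1.6 tcp [0.39   0.1783 0.2064] yaw -5.16 w 0.714
 turn [ 0.01 -0.06 -0.  ]  then shift mm [86.8 66.4 58.9]
red (0.641, 0.0573, 159, 40, -3.6, (289, 163, 13, 45))
green (0.6559, -0.0561, 130, 28, -1.4, (323, 162, 9, 37))
yellow (0.4477, 0.0054, 160, 40, 0.4, (305, 216, 13, 47))
violet (0.44, 0.0874, 123, 26, -12.0, (283, 224, 9, 36))
t 1.65 tcp [0.3899 0.1789 0.2065] yaw -5.07 w 0.713
 turn [ 0.    0.03 -0.01]  then shift mm [87.4 66.5 59.2]
```

Emit:
{"fn": "jog_arm", "kwargs": {
  "series": [
    [[0.029,0.022,0.0196],[0,0,0],0.062],
    [[0.029,0.022,0.0196],[0,0,0],0.062],
    [[0.029,0.022,0.0196],[0,0,0],0.062],
    [[0,0.03,0],[0,1.4,0],0.062],
    [[0,0.03,0],[0,0,0],0.062],
    [[0,0.02,0],[0,0,0],0.062],
    [[0,0,0],[0,0,0],0.062]
  ]
}}

```text
time_s: 2.52
tcp_pos: [0.4398, 0.0874, 0.0593]
ee_rot: [[-0.111, -0.003, 0.994], [-0.994, -0.002, -0.111], [0.002, -1.0, -0.003]]
wrist_force: [-0.6, 0.4, -0.9]
gripper_width: 0.714
```

Run:
```python
from h import *
goal(.440,.087,.0105,-6.5)
im=shot("scene","s1"); c=im[170:270,200:360]; cv2.imwrite("pics/s1c.png",cv2.resize(c,None,fx=5,fy=5,interpolation=cv2.INTER_CUBIC)[:,:,::-1])
```

```text
t 2.52 tcp [0.4398 0.0874 0.0593] yaw -6.36 w 0.714
 turn [0.18 0.14 0.13]  then shift mm [ 0.3 48.8  0.3]
```

View pics/s1c.png

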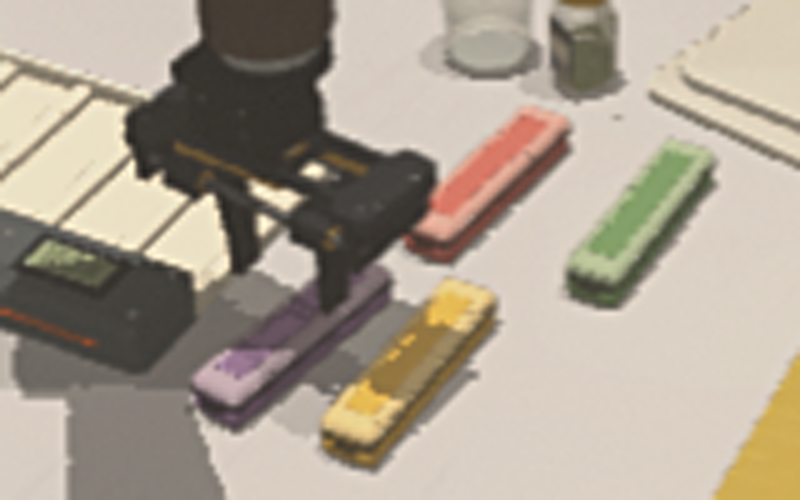

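The scene crop shows the open jaws straddling the violet case, with the near finger at (335,290), and clear of the yellow case. I descend and grip.

Emit:
{"fn": "jog_arm", "kwargs": {
  "series": [
    [[0,0.025,0],[0,0.1,0],0.062],
    [[0,0.018,0],[0,0,0],0.062],
    [[0,0.0055,0],[0,0,0],0.062],
    [[0,0,0],[0,0,0],0.03],
    [[0,0,0],[0,0,0],0.03],
    [[0,0,0],[0,0,0],0.03],
    [[0,0,0],[0,0,0],0.03]
  ]
}}

```text
time_s: 3.45
tcp_pos: [0.4415, 0.0871, 0.0128]
ee_rot: [[-0.115, 0.002, 0.993], [-0.993, 0.001, -0.115], [-0.001, -1.0, 0.002]]
wrist_force: [-1.1, 0.4, 4.0]
gripper_width: 0.457
```

Emit:
{"fn": "jog_arm", "kwargs": {
  "series": [
    [[0,-0.02,0],[0,0,0],0.03],
    [[0,-0.04,0],[0,0,0],0.03],
    [[0,-0.04,0],[0,0,0],0.03],
    [[0,-0.04,0],[0,0,0],0.03],
    [[0,-0.03,0],[0,0,0],0.03],
    [[0,0,0],[0,0,0],0.03],
    [[0,0,0],[0,0,0],0.03]
  ]
}}

```text
time_s: 4.32
tcp_pos: [0.4393, 0.0859, 0.1802]
ee_rot: [[-0.116, -0.004, 0.993], [-0.993, -0.001, -0.116], [0.001, -1.0, -0.004]]
wrist_force: [-0.1, -0.5, -3.9]
gripper_width: 0.459
```

```bash
cat > w.py <<'E'
from h import *
s=sense(); print("t",s["time_s"],"F",np.round(s["wrist_force"],2),"M",np.round(s["moment"],4),"Mtool",np.round(s["ee_rot"].T@s["moment"],4),"tcp",np.round(s["tcp_pos"],4),"w",round(s["gripper_width"]*87,1))
E
python3 w.py
```

```text
t 4.325 F [-0.12 -0.49 -3.91] M [-0.0552  0.0397 -0.0004] Mtool [-0.033   0.0006 -0.0595] tcp [0.4393 0.0859 0.1802] w 39.9
```

Emit:
{"fn": "jog_arm", "kwargs": {
  "series": [
    [[0,0,0],[8,0,0],0.03],
    [[0,0,0],[8,0,0],0.03],
    [[0,0,0],[8,0,0],0.03],
    [[0,0,0],[0,0,0],0.03],
    [[0,0,0],[0,0,0],0.03],
    [[0,0,0],[0,0,0],0.03],
    [[0,0,0],[0,0,0],0.03],
    [[0,0,0],[-8,0,0],0.03],
    [[0,0,0],[-8,0,0],0.03],
    [[0,0,0],[-8,0,0],0.03]
  ]
}}

```text
time_s: 5.58
tcp_pos: [0.4462, 0.0825, 0.1849]
ee_rot: [[-0.124, -0.007, 0.992], [-0.992, -0.006, -0.124], [0.007, -1.0, -0.006]]
wrist_force: [0.5, 0.0, -3.5]
gripper_width: 0.455
```

Emit:
{"fn": "jog_arm", "kwargs": {
  "series": [
    [[0,0,0],[0,0,0],0.03],
    [[0,0,0],[0,0,0],0.03],
    [[0,0,0],[0,0,0],0.03]
  ]
}}

```text
time_s: 5.95
tcp_pos: [0.444, 0.0805, 0.1837]
ee_rot: [[-0.124, -0.005, 0.992], [-0.992, -0.011, -0.124], [0.011, -1.0, -0.004]]
wrist_force: [0.8, -0.3, -3.0]
gripper_width: 0.454
```

```bash
python3 w.py
```

```text
t 5.95 F [ 0.79 -0.32 -3.03] M [-0.0192  0.0472 -0.0502] Mtool [-0.045   0.0498 -0.0248] tcp [0.444  0.0805 0.1837] w 39.5
```

Emit:
{"fn": "jog_arm", "kwargs": {
  "series": [
    [[0,0,0],[-8,0,0],0.03],
    [[0,0,0],[-8,0,0],0.03],
    [[0,0,0],[-8,0,0],0.03],
    [[0,0,0],[0,0,0],0.03],
    [[0,0,0],[0,0,0],0.03],
    [[0,0,0],[0,0,0],0.03],
    [[0,0,0],[0,0,0],0.03],
    [[0,0,0],[8,0,0],0.03],
    [[0,0,0],[8,0,0],0.03],
    [[0,0,0],[8,0,0],0.03]
  ]
}}

```text
time_s: 7.2
tcp_pos: [0.445, 0.081, 0.1848]
ee_rot: [[-0.125, 0.001, 0.992], [-0.992, -0.01, -0.125], [0.009, -1.0, 0.002]]
wrist_force: [0.3, 0.4, -3.5]
gripper_width: 0.456
```

Emit:
{"fn": "jog_arm", "kwargs": {
  "series": [
    [[0,0,0],[0,0,0],0.03],
    [[0,0,0],[0,0,0],0.03],
    [[0,0,0],[0,0,0],0.03]
  ]
}}

```text
time_s: 7.58
tcp_pos: [0.4462, 0.0813, 0.1842]
ee_rot: [[-0.126, -0.005, 0.992], [-0.992, -0.01, -0.126], [0.01, -1.0, -0.003]]
wrist_force: [0.2, -0.1, -3.6]
gripper_width: 0.462
```

```bash
python3 w.py
python3 - <<'E'
from h import *
goal(.4,-.27,.14,2.9)
for n in(1,2,3,4,5):
    a=np.radians(1.1); y=(3-n)*.068; print("lane",n,round(.5255-y*np.sin(a),4),round(.342+y*np.cos(a),4))
E
```

```text
t 7.575 F [ 0.22 -0.13 -3.56] M [ 0.0026 -0.093  -0.0253] Mtool [0.0917 0.0262 0.0143] tcp [0.4462 0.0813 0.1842] w 40.2
t 7.58 tcp [0.4462 0.0813 0.1842] yaw -7.21 w 0.462
 turn [  0.25 -10.11   0.57]  then shift mm [348.5  44.2 -63.9]
lane 1 0.5229 0.478
lane 2 0.5242 0.41
lane 3 0.5255 0.342
lane 4 0.5268 0.274
lane 5 0.5281 0.206
```

Violet's moment about the jaw axis went from −0.045 to +0.092 N·m between the two tilts. That is a 0.137 change, and a sliding set should give about 0.133. Violet is loose, so it goes on the board.

Emit:
{"fn": "jog_arm", "kwargs": {
  "series": [
    [[0,0,0],[0.2,-5,0.5],0.03],
    [[0,0,0],[0,-5.1,0],0.03],
    [[0.045,0.005,-0.008],[0,0,0],0.03],
    [[0.045,0.005,-0.008],[0,0,0],0.03],
    [[0.045,0.005,-0.008],[0,0,0],0.03],
    [[0.045,0.005,-0.008],[0,0,0],0.03],
    [[0.045,0.005,-0.008],[0,0,0],0.03],
    [[0.045,0.005,-0.008],[0,0,0],0.03],
    [[0.045,0.005,-0.008],[0,0,0],0.03],
    [[0.045,0.005,-0.008],[0,0,0],0.03]
  ]
}}

```text
time_s: 8.82
tcp_pos: [0.4, -0.2842, 0.1441]
ee_rot: [[0.05, -0.001, 0.999], [-0.999, -0.001, 0.05], [0.001, -1.0, -0.001]]
wrist_force: [1.0, 0.5, -2.8]
gripper_width: 0.457
```

Run:
```python
from h import *
goal(.4,-.285,.034,2.9)
```

```text
t 8.82 tcp [ 0.4    -0.2842  0.1441] yaw 2.87 w 0.457
 turn [ 0.05 -0.03  0.07]  then shift mm [ 8.000e-01  1.101e+02 -1.000e-01]
```

Emit:
{"fn": "jog_arm", "kwargs": {
  "series": [
    [[0,0.04,0],[0,0,0],0.03],
    [[0,0.035,0],[0,0,0],0.03],
    [[0,0.02,0],[0,0,0],0.03],
    [[0,0.01,0],[0,0,0],0.03],
    [[0,0,0],[0,0,0],0.03],
    [[0,0,0],[0,0,0],0.03]
  ]
}}

```text
time_s: 9.57
tcp_pos: [0.4005, -0.2825, 0.0404]
ee_rot: [[0.051, 0.001, 0.999], [-0.999, -0.002, 0.051], [0.002, -1.0, 0.001]]
wrist_force: [0.3, -0.7, -2.9]
gripper_width: 0.454
```

```bash
python3 w.py
python3 - <<'E'
from h import *
im=shot("scene","s2"); c=im[200:350,280:480]; cv2.imwrite("pics/s2c.png",cv2.resize(c,None,fx=4,fy=4,interpolation=cv2.INTER_CUBIC)[:,:,::-1])
E
```

```text
t 9.575 F [ 0.31 -0.69 -2.94] M [-0.0115 -0.0469  0.0332] Mtool [ 0.0463 -0.0331 -0.0138] tcp [ 0.4005 -0.2825  0.0404] w 39.5
```

View pics/s2c.png

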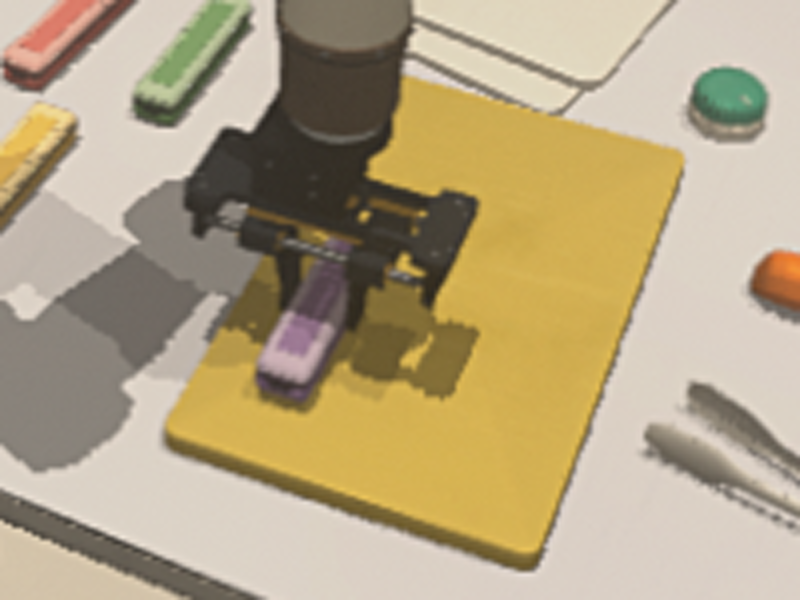

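The violet case is held level just above the board at about (300,330). A single moment reading looks noisy, so I average several readings and re-check violet before releasing it.

```bash
cat > w.py <<'E'
from h import *
a=[]
for _ in range(8):
    s=sense(); a.append(np.r_[s["wrist_force"],s["ee_rot"].T@s["moment"]]); capture("top")
a=np.array(a); print("t",s["time_s"],"mean F",np.round(a.mean(0)[:3],2),"Mtool",np.round(a.mean(0)[3:],4),"sd Mx",a[:,3].std().round(3),"tcp",np.round(s["tcp_pos"],4),"w",round(s["gripper_width"]*87,1))
E
python3 w.py
```

```text
t 9.975 mean F [-0.02  0.14 -3.25] Mtool [-0.0151 -0.0102 -0.0361] sd Mx 0.03 tcp [ 0.3997 -0.2821  0.0399] w 39.6
```

Emit:
{"fn": "jog_arm", "kwargs": {
  "series": [
    [[0,-0.05,0],[0,0,0],0.03],
    [[0,-0.03,0],[8,0,0],0.03],
    [[0,0,0],[8,0,0],0.03],
    [[0,0,0],[8,0,0],0.03],
    [[0,0,0],[0,0,0],0.03],
    [[0,0,0],[0,0,0],0.03],
    [[0,0,0],[0,0,0],0.03],
    [[0,0,0],[-8,0,0],0.03],
    [[0,0,0],[-8,0,0],0.03],
    [[0,0,0],[-8,0,0],0.03]
  ]
}}

```text
time_s: 11.28
tcp_pos: [0.4004, -0.2818, 0.12]
ee_rot: [[0.052, -0.005, 0.999], [-0.999, -0.004, 0.052], [0.003, -1.0, -0.005]]
wrist_force: [0.3, 0.5, -4.1]
gripper_width: 0.455
```

```bash
python3 w.py; python3 -c "
from h import *
goal(.4,-.285,.034,2.9)"
```

```text
t 11.625 mean F [ 0.56 -0.19 -3.58] Mtool [ 0.0643 -0.0038 -0.0254] sd Mx 0.186 tcp [ 0.3989 -0.2818  0.1195] w 39.4
t 11.68 tcp [ 0.3989 -0.282   0.1197] yaw 2.88 w 0.457
 turn [-0.   -0.02  0.08]  then shift mm [ 3.1 85.7  0.9]
```

```bash
python3 w.py
```

```text
t 12.025 mean F [-0.01 -0.15 -3.29] Mtool [ 0.0077  0.0124 -0.0282] sd Mx 0.019 tcp [ 0.3994 -0.2821  0.1198] w 39.7
```

Emit:
{"fn": "jog_arm", "kwargs": {
  "series": [
    [[0,0,0],[-8,0,0],0.03],
    [[0,0,0],[-8,0,0],0.03],
    [[0,0,0],[-8,0,0],0.03],
    [[0,0,0],[0,0,0],0.03],
    [[0,0,0],[0,0,0],0.03],
    [[0,0,0],[0,0,0],0.03],
    [[0,0,0],[0,0,0],0.03],
    [[0,0,0],[8,0,0],0.03],
    [[0,0,0],[8,0,0],0.03],
    [[0,0,0],[8,0,0],0.03]
  ]
}}

```text
time_s: 13.32
tcp_pos: [0.399, -0.282, 0.1204]
ee_rot: [[0.051, 0.004, 0.999], [-0.999, -0.002, 0.051], [0.002, -1.0, 0.004]]
wrist_force: [-0.5, 1.1, -3.2]
gripper_width: 0.456
```

Emit:
{"fn": "jog_arm", "kwargs": {
  "series": [
    [[0,0,0],[0,0,0],0.03],
    [[0,0,0],[0,0,0],0.03],
    [[0,0,0],[0,0,0],0.03],
    [[0,0,0],[0,0,0],0.03]
  ]
}}

```text
time_s: 13.82
tcp_pos: [0.4, -0.2819, 0.1192]
ee_rot: [[0.052, -0.002, 0.999], [-0.999, -0.002, 0.052], [0.001, -1.0, -0.002]]
wrist_force: [0.3, -0.2, -3.0]
gripper_width: 0.456
```

```bash
python3 w.py; python3 -c "
from h import *
goal(.4,-.285,.034,2.9)"
```

```text
t 14.175 mean F [ 0.12  0.17 -3.58] Mtool [-0.002   0.0063 -0.023 ] sd Mx 0.038 tcp [ 0.3996 -0.282   0.1195] w 40.0
t 14.22 tcp [ 0.3996 -0.282   0.1196] yaw 2.93 w 0.457
 turn [0.04 0.03 0.09]  then shift mm [ 3.  85.6  0.3]
```

After settling, the violet means are −0.015 and −0.002 after the "−" tilts and +0.008 after the "+" tilt. That is no shift, so violet is held and the first reading was just swing noise. It goes to lane 5, and I will use settled averages from here on.

Emit:
{"fn": "jog_arm", "kwargs": {
  "series": [
    [[0,0,0],[0,1.8,0],0.03],
    [[-0.05,0,0.012],[0,0,0],0.03],
    [[-0.05,0,0.012],[0,0,0],0.03],
    [[-0.05,0,0.012],[0,0,0],0.03],
    [[-0.05,0,0.012],[0,0,0],0.03],
    [[-0.05,0,0.012],[0,0,0],0.03],
    [[-0.05,0,0.012],[0,0,0],0.03],
    [[-0.05,0,0.012],[0,0,0],0.03],
    [[-0.05,0,0.012],[0,0,0],0.03],
    [[-0.05,0,0.012],[0,0,0],0.03]
  ]
}}

```text
time_s: 15.48
tcp_pos: [0.4989, 0.1718, 0.119]
ee_rot: [[0.019, -0.0, 1.0], [-1.0, -0.002, 0.019], [0.002, -1.0, -0.0]]
wrist_force: [0.0, 0.2, -2.5]
gripper_width: 0.452
```

Emit:
{"fn": "jog_arm", "kwargs": {
  "series": [
    [[-0.03,0.03,0.012],[0,0,0],0.03],
    [[0,0.03,0.009],[0,0,0],0.03],
    [[0,0,0],[0,0,0],0.03],
    [[0,0,0],[0,0,0],0.03]
  ]
}}

```text
time_s: 15.98
tcp_pos: [0.5195, 0.2002, 0.0596]
ee_rot: [[0.019, 0.001, 1.0], [-1.0, -0.001, 0.019], [0.001, -1.0, 0.001]]
wrist_force: [0.7, 1.1, -3.3]
gripper_width: 0.456
```

Run:
```python
from h import *
goal(.528,.206,.0175,1.1)
im=shot("top","t2"); c=im[175:285,190:350]; cv2.imwrite("pics/t2c.png",np.clip(cv2.resize(c,None,fx=5,fy=5,interpolation=cv2.INTER_CUBIC)[:,:,::-1].astype(float)*1.5,0,255).astype(np.uint8))
```

```text
t 15.97 tcp [0.5195 0.2002 0.0596] yaw 1.1 w 0.456
 turn [-0.03 -0.    0.08]  then shift mm [-5.6 42.1  8.6]
```

View pics/t2c.png

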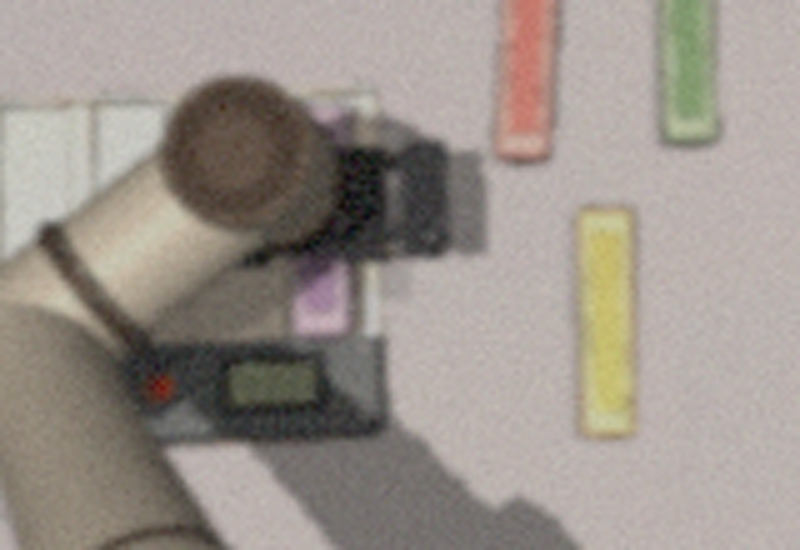

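Violet's near end is visible at crop (295–350, 333), next to the counter. I use it to check how the case sits in the hand.

Run:
```python
from h import *
f=lambda x,y,z:np.round(onz("top",(x+.5)/5+190-.5,(y+.5)/5+175-.5,z),4)
print("near end L,R",f(295,333,.078),f(350,333,.078))
print("counter back edge near lane5",f(340,340,.04), "counter right corners",f(384,340,.04),f(384,436,.04),"reset",f(160,387,.035))
print("wall far end right",f(376,95,.02))
```

```text
near end L,R [0.4413 0.2164 0.078 ] [0.4405 0.1791 0.078 ]
counter back edge near lane5 [0.4381 0.1906 0.04  ] counter right corners [0.4375 0.16   0.04  ] [0.3715 0.1604 0.04  ] reset [0.4085 0.3163 0.035 ]
wall far end right [0.613  0.1667 0.02  ]
```

Emit:
{"fn": "jog_arm", "kwargs": {
  "series": [
    [[-0.0055,0,0.006],[0,0,0],0.03],
    [[0,0.025,0],[0,0,0],0.03],
    [[0,0.012,0],[0,0,0],0.03],
    [[0,0.0045,0],[0,0,0],0.03],
    [[0,0,0],[0,0,0],0.03]
  ]
}}

```text
time_s: 16.65
tcp_pos: [0.5256, 0.2063, 0.018]
ee_rot: [[0.02, 0.001, 1.0], [-1.0, -0.001, 0.02], [0.001, -1.0, 0.001]]
wrist_force: [0.9, 0.2, -3.0]
gripper_width: 0.459
```

```bash
python3 w.py
```

```text
t 17.0 mean F [ 0.1   0.22 -1.68] Mtool [-0.0087  0.0086  0.051 ] sd Mx 0.047 tcp [0.5255 0.2062 0.0178] w 39.8
```

Emit:
{"fn": "jog_arm", "kwargs": {
  "series": [
    [[0,0.001,0],[0,0,0],0.03],
    [[0,0,0],[0,0,0],0.052],
    [[0,0,0],[0,0,0],0.052],
    [[0,-0.025,0],[0,0,0],0.052],
    [[0,-0.05,0],[0,0,0],0.062],
    [[0.02,-0.04,0],[0,0,0],0.062],
    [[0.04,0,0],[0,0,0],0.062],
    [[0.045,0,-0.01],[0,0,0],0.062],
    [[0.045,0,-0.02],[0,0,0],0.062],
    [[0,0,-0.02],[0,0,0],0.062]
  ]
}}

```text
time_s: 18.3
tcp_pos: [0.4768, 0.0526, 0.1312]
ee_rot: [[0.015, -0.002, 1.0], [-1.0, -0.002, 0.015], [0.002, -1.0, -0.002]]
wrist_force: [1.3, 0.5, -0.2]
gripper_width: 0.712
```

Run:
```python
from meas import *
im=shot("scene","s3"); c=im[165:285,180:360]; cv2.imwrite("pics/s3c.png",cv2.resize(c,None,fx=4,fy=4,interpolation=cv2.INTER_CUBIC)[:,:,::-1])
im=shot("top","t3")
for k,v in cases(im,"top",(278,150,340,275),45).items(): print(k,v)
goal(.448,.0055,.05,.3)
```

```text
red (0.5914, 0.0628, 265, 113, -0.6, (278, 162, 33, 75))
green (0.6541, -0.057, 134, 28, 0.9, (323, 162, 9, 38))
yellow (0.4142, 0.0057, 93, 38, 1.1, (306, 235, 12, 28))
violet (0.528, 0.0035, 7, 7, -1.2, (310, 215, 3, 3))
t 18.4 tcp [0.4762 0.0539 0.1315] yaw 1.05 w 0.713
 turn [0.1  0.75 0.1 ]  then shift mm [ 48.3  81.5 -28.4]
```

View pics/s3c.png

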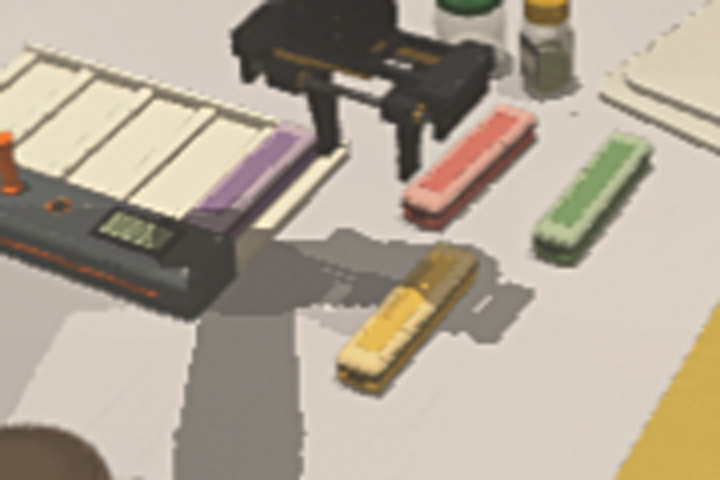

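Violet lies flat in lane 5. Yellow has not moved (its near end is still at x=0.368), so it is next.

Emit:
{"fn": "jog_arm", "kwargs": {
  "series": [
    [[0.016,0.02,-0.0095],[0,0.7,0],0.062],
    [[0.016,0.02,-0.0095],[0,0,0],0.062],
    [[0.016,0.02,-0.0095],[0,0,0],0.062],
    [[0,0.03,0],[0,0,0],0.062],
    [[0,0.02,0],[0,0,0],0.062],
    [[0,0.009,0],[0,0,0],0.062],
    [[0,0,0],[0,0,0],0.062],
    [[0,0,0],[0,0,0],0.062]
  ]
}}

```text
time_s: 19.4
tcp_pos: [0.4508, 0.007, 0.0132]
ee_rot: [[0.008, 0.001, 1.0], [-1.0, -0.001, 0.008], [0.001, -1.0, 0.001]]
wrist_force: [-0.1, 0.0, -0.3]
gripper_width: 0.711
```

Run:
```python
from h import *
goal(.448,.0055,.0125,.3)
```

```text
t 19.4 tcp [0.4508 0.007  0.0132] yaw 0.45 w 0.711
 turn [-0.07  0.15  0.07]  then shift mm [ 1.5  0.7 -2.8]
```

Now I close, lift to 0.15 m, tilt +24°, return to level, settle and read. Then the same with a −24° tilt.

Emit:
{"fn": "jog_arm", "kwargs": {
  "series": [
    [[0.0015,0.0007,-0.003],[0,0,0],0.062],
    [[0,0,0],[0,0,0],0.03],
    [[0,0,0],[0,0,0],0.03],
    [[0,0,0],[0,0,0],0.03],
    [[0,0,0],[0,0,0],0.03],
    [[0,-0.02,0],[0,0,0],0.03],
    [[0,-0.04,0],[0,0,0],0.03],
    [[0,-0.04,0],[0,0,0],0.03],
    [[0,-0.03,0],[8,0,0],0.03],
    [[0,0,0],[8,0,0],0.03]
  ]
}}

```text
time_s: 20.65
tcp_pos: [0.4488, 0.0064, 0.1443]
ee_rot: [[0.007, 0.284, 0.959], [-1.0, 0.004, 0.006], [-0.002, -0.959, 0.284]]
wrist_force: [0.7, -1.6, -3.7]
gripper_width: 0.455
```

Emit:
{"fn": "jog_arm", "kwargs": {
  "series": [
    [[0,0,0],[8,0,0],0.03],
    [[0,0,0],[0,0,0],0.03],
    [[0,0,0],[0,0,0],0.03],
    [[0,0,0],[0,0,0],0.03],
    [[0,0,0],[-8,0,0],0.03],
    [[0,0,0],[-8,0,0],0.03],
    [[0,0,0],[-8,0,0],0.03],
    [[0,0,0],[0,0,0],0.03],
    [[0,0,0],[0,0,0],0.03],
    [[0,0,0],[0,0,0],0.03]
  ]
}}

```text
time_s: 21.9
tcp_pos: [0.4565, -0.0114, 0.1471]
ee_rot: [[-0.014, -0.027, 1.0], [-0.999, -0.033, -0.015], [0.033, -0.999, -0.026]]
wrist_force: [0.5, 0.0, -2.9]
gripper_width: 0.457
```

Emit:
{"fn": "jog_arm", "kwargs": {
  "series": [
    [[0,0,0],[0,0,0],0.03],
    [[0,0,0],[0,0,0],0.03],
    [[0,0,0],[0,0,0],0.03]
  ]
}}

```text
time_s: 22.28
tcp_pos: [0.4575, -0.0114, 0.1475]
ee_rot: [[-0.014, -0.026, 1.0], [-0.999, -0.033, -0.015], [0.033, -0.999, -0.025]]
wrist_force: [-0.2, -0.2, -3.5]
gripper_width: 0.458
```

```bash
python3 w.py
```

```text
t 22.625 mean F [-0.07  0.16 -3.51] Mtool [ 0.0806 -0.0007  0.0717] sd Mx 0.031 tcp [ 0.4576 -0.0114  0.1473] w 39.8
```

Emit:
{"fn": "jog_arm", "kwargs": {
  "series": [
    [[0,0,0],[-8,0,0],0.03],
    [[0,0,0],[-8,0,0],0.03],
    [[0,0,0],[-8,0,0],0.03],
    [[0,0,0],[0,0,0],0.03],
    [[0,0,0],[0,0,0],0.03],
    [[0,0,0],[0,0,0],0.03],
    [[0,0,0],[0,0,0],0.03],
    [[0,0,0],[8,0,0],0.03],
    [[0,0,0],[8,0,0],0.03],
    [[0,0,0],[8,0,0],0.03]
  ]
}}

```text
time_s: 23.92
tcp_pos: [0.4574, -0.0114, 0.1482]
ee_rot: [[-0.014, -0.021, 1.0], [-0.999, -0.032, -0.015], [0.033, -0.999, -0.021]]
wrist_force: [-1.7, -1.0, -2.5]
gripper_width: 0.457
```

Emit:
{"fn": "jog_arm", "kwargs": {
  "series": [
    [[0,0,0],[0,0,0],0.03],
    [[0,0,0],[0,0,0],0.03],
    [[0,0,0],[0,0,0],0.03],
    [[0,0,0],[0,0,0],0.03],
    [[0,0,0],[0,0,0],0.03],
    [[0,0,0],[0,0,0],0.03]
  ]
}}

```text
time_s: 24.68
tcp_pos: [0.4577, -0.0114, 0.1471]
ee_rot: [[-0.014, -0.027, 1.0], [-0.999, -0.033, -0.015], [0.033, -0.999, -0.026]]
wrist_force: [-0.6, 0.2, -2.8]
gripper_width: 0.462
```

```bash
python3 w.py;  python3 -c "
from h import *
goal(.4,-.285,.12,2.9);goal(.5255,.273,.12,1.1)"
```

```text
t 25.025 mean F [ 0.06  0.22 -3.71] Mtool [ 0.0848 -0.0008  0.0856] sd Mx 0.037 tcp [ 0.4576 -0.0113  0.1474] w 39.8
t 25.07 tcp [ 0.4576 -0.0114  0.1474] yaw -0.87 w 0.455
 turn [ 1.54 -3.74  1.85]  then shift mm [270.4  27.4 -71.4]
t 25.07 tcp [ 0.4576 -0.0114  0.1474] yaw -0.87 w 0.455
 turn [ 1.51 -1.94  1.87]  then shift mm [-283.    27.4   73.3]
```

Both readings agree, but the pose drifted during the tilt. I level the case and tilt again more slowly, reading the angle reached each way.

Emit:
{"fn": "jog_arm", "kwargs": {
  "series": [
    [[0,0,0],[1.54,0,1.85],0.03],
    [[0,0,0],[5,0,0],0.03],
    [[0,0,0],[5,0,0],0.03],
    [[0,0,0],[5,0,0],0.03],
    [[0,0,0],[5,0,0],0.03],
    [[0,0,0],[0,0,0],0.03],
    [[0,0,0],[0,0,0],0.03],
    [[0,0,0],[0,0,0],0.03]
  ]
}}

```text
time_s: 26.08
tcp_pos: [0.4593, -0.0109, 0.1483]
ee_rot: [[-0.015, 0.344, 0.939], [-1.0, -0.005, -0.014], [-0.0, -0.939, 0.344]]
wrist_force: [-0.4, -0.2, -2.9]
gripper_width: 0.456
```

```bash
python3 -c "
from h import *
goal(.4576,-.0114,.147,-.9); print(sense()['joints'].round(1))"
```

```text
t 26.07 tcp [ 0.4593 -0.0109  0.1483] yaw -0.87 w 0.456
 turn [-2.015e+01  3.000e-02 -1.000e-02]  then shift mm [ 0.6  1.3 -1.7]
[ 23.3   0.9 -50.   22.  -22.1  46.7]
```

Emit:
{"fn": "jog_arm", "kwargs": {
  "series": [
    [[0,0,0],[-5,0,0],0.03],
    [[0,0,0],[-5,0,0],0.03],
    [[0,0,0],[-5,0,0],0.03],
    [[0,0,0],[-5,0,0],0.03],
    [[0,0,0],[0,0,0],0.03],
    [[0,0,0],[0,0,0],0.03],
    [[0,0,0],[0,0,0],0.03],
    [[0,0,0],[0,0,0],0.03]
  ]
}}

```text
time_s: 27.08
tcp_pos: [0.4571, -0.0114, 0.1475]
ee_rot: [[-0.014, 0.001, 1.0], [-1.0, -0.001, -0.014], [0.001, -1.0, 0.001]]
wrist_force: [-0.0, -0.5, -2.9]
gripper_width: 0.457
```

```bash
python3 w.py; python3 -c "
from h import *
goal(.4576,-.0114,.147,-.9); print(sense()['joints'].round(1))"
```

```text
t 27.425 mean F [ 0.07 -0.27 -3.4 ] Mtool [-0.0097 -0.0041 -0.0295] sd Mx 0.017 tcp [ 0.4576 -0.0114  0.1474] w 39.7
t 27.48 tcp [ 0.4576 -0.0114  0.1474] yaw -0.84 w 0.457
 turn [-0.06  0.06  0.05]  then shift mm [0.  0.4 0. ]
[ 19.1  10.1 -28.5   0.1 -51.4  70. ]
```

Emit:
{"fn": "jog_arm", "kwargs": {
  "series": [
    [[0,0,0],[-5,0,0],0.03],
    [[0,0,0],[-5,0,0],0.03],
    [[0,0,0],[-5,0,0],0.03],
    [[0,0,0],[-5,0,0],0.03],
    [[0,0,0],[-4,0,0],0.03],
    [[0,0,0],[0,0,0],0.03],
    [[0,0,0],[0,0,0],0.03],
    [[0,0,0],[0,0,0],0.03]
  ]
}}

```text
time_s: 28.48
tcp_pos: [0.4573, -0.0114, 0.1478]
ee_rot: [[-0.014, -0.405, 0.914], [-1.0, 0.005, -0.014], [0.001, -0.915, -0.405]]
wrist_force: [-0.4, 0.5, -3.1]
gripper_width: 0.459
```

```bash
python3 -c "
from h import *
goal(.4576,-.0114,.147,-.9); print(sense()['joints'].round(1))"
```

```text
t 28.48 tcp [ 0.4573 -0.0114  0.1478] yaw -0.85 w 0.459
 turn [23.86  0.06  0.06]  then shift mm [0.  0.8 0.3]
[ 14.6  23.  -11.3  -6.3 -78.8  77.1]
```

Emit:
{"fn": "jog_arm", "kwargs": {
  "series": [
    [[0,0,0],[5,0,0],0.03],
    [[0,0,0],[5,0,0],0.03],
    [[0,0,0],[5,0,0],0.03],
    [[0,0,0],[5,0,0],0.03],
    [[0,0,0],[4,0,0],0.03],
    [[0,0,0],[0,0,0],0.03],
    [[0,0,0],[0,0,0],0.03],
    [[0,0,0],[0,0,0],0.03],
    [[0,0,0],[0,0,0],0.03]
  ]
}}

```text
time_s: 29.6
tcp_pos: [0.4579, -0.0114, 0.1471]
ee_rot: [[-0.015, 0.0, 1.0], [-1.0, -0.001, -0.015], [0.001, -1.0, 0.0]]
wrist_force: [0.1, 0.1, -3.5]
gripper_width: 0.458
```

```bash
python3 w.py; python3 -c "
from h import *
goal(.4,-.285,.12,2.9);goal(.5255,.273,.12,1.1)"
```

```text
t 29.95 mean F [-0.17 -0.08 -3.7 ] Mtool [-0.0027 -0.0176 -0.033 ] sd Mx 0.041 tcp [ 0.4576 -0.0114  0.1473] w 39.9
t 30.0 tcp [ 0.4576 -0.0114  0.1473] yaw -0.84 w 0.456
 turn [-0.05 -3.74  0.05]  then shift mm [270.4  27.3 -71.4]
t 30.0 tcp [ 0.4576 -0.0114  0.1473] yaw -0.84 w 0.456
 turn [-0.05 -1.94  0.05]  then shift mm [-283.    27.3   73.4]
```

Yellow reads −0.010 against −0.003 N·m with tilts of +20° and −24°, so no shift. I take one picture at tilt to make sure the case turns with the gripper and does not pivot between the pads.

Emit:
{"fn": "jog_arm", "kwargs": {
  "series": [
    [[0,0,0],[-6,0,0],0.03],
    [[0,0,0],[-6,0,0],0.03],
    [[0,0,0],[-6,0,0],0.03],
    [[0,0,0],[-6,0,0],0.03],
    [[0,0,0],[0,0,0],0.03]
  ]
}}

```text
time_s: 30.62
tcp_pos: [0.4591, -0.0113, 0.1459]
ee_rot: [[-0.016, -0.405, 0.914], [-1.0, 0.005, -0.015], [0.001, -0.914, -0.406]]
wrist_force: [-0.4, 0.0, -4.0]
gripper_width: 0.455
```

Run:
```python
from h import *
im=shot("scene","s4"); c=im[130:270,200:360]; cv2.imwrite("pics/s4c.png",cv2.resize(c,None,fx=4,fy=4,interpolation=cv2.INTER_CUBIC)[:,:,::-1])
```

```text
(no output)
```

View pics/s4c.png

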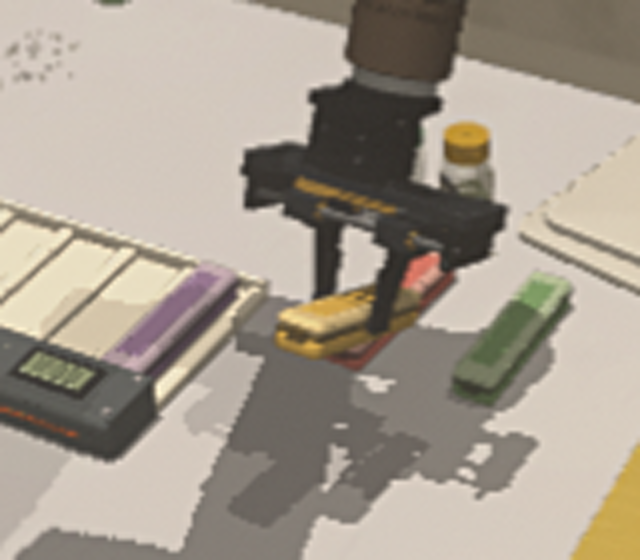

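The yellow case is clearly tilted with the gripper (its near end is up, crop (300,320)), so the test is valid and yellow is held. It goes to lane 4.

Emit:
{"fn": "jog_arm", "kwargs": {
  "series": [
    [[0,0,0],[6,0,0],0.03],
    [[0,0,0],[6,0,0],0.03],
    [[0,0,0],[6,0,0],0.03],
    [[0,0,0],[6,-2,0],0.03],
    [[-0.045,0,0.012],[0,0,0],0.03],
    [[-0.045,0,0.012],[0,0,0],0.03],
    [[-0.045,0,0.012],[0,0,0],0.03],
    [[-0.045,0,0.012],[0,0,0],0.03],
    [[-0.045,0,0.012],[0,0,0],0.03],
    [[-0.045,0.02,0.012],[0,0,0],0.03]
  ]
}}

```text
time_s: 31.92
tcp_pos: [0.5247, 0.262, 0.1301]
ee_rot: [[0.021, 0.006, 1.0], [-1.0, 0.004, 0.021], [-0.004, -1.0, 0.006]]
wrist_force: [1.3, -0.8, -3.0]
gripper_width: 0.455
```

Emit:
{"fn": "jog_arm", "kwargs": {
  "series": [
    [[-0.013,0.03,0],[0,0,0],0.03],
    [[0,0.03,0],[0,0,0],0.03],
    [[0,0,0],[0,0,0],0.03],
    [[0,0,0],[0,0,0],0.03]
  ]
}}

```text
time_s: 32.42
tcp_pos: [0.5245, 0.2733, 0.0694]
ee_rot: [[0.021, 0.003, 1.0], [-1.0, 0.002, 0.021], [-0.002, -1.0, 0.003]]
wrist_force: [0.6, 0.4, -3.1]
gripper_width: 0.453
```

Run:
```python
from meas import *
goal(.526,.2735,.0172,1.1)
im=shot("top","t4"); s=sense()
hsv=cv2.cvtColor(im,cv2.COLOR_RGB2HSV); m=(hsv[...,0]>17)&(hsv[...,0]<30)&(hsv[...,1]>60); m[:180]=0; m[250:]=0; m[:,:200]=0; m[:,270:]=0
n,l,st,ce=cv2.connectedComponentsWithStats(m.astype(np.uint8))
z=s["tcp_pos"][2]+.018
for i in range(1,n):
    if st[i,4]>15:
        x,y,w,h,a=st[i]; print(st[i],"top",onz("top",x+w/2-.5,y-.5,z).round(4),"bottom",onz("top",x+w/2-.5,y+h-.5,z).round(4))
```

```text
t 32.42 tcp [0.5245 0.2733 0.0694] yaw 1.19 w 0.453
 turn [-0.2   0.09 -0.12]  then shift mm [-0.2 52.2  1.5]
[226 194  13  12  96] top [0.6048 0.2719 0.0878] bottom [0.5633 0.2717 0.0878]
[226 223  14  19 187] top [0.5051 0.2697 0.0878] bottom [0.4408 0.2694 0.0878]
```

Emit:
{"fn": "jog_arm", "kwargs": {
  "series": [
    [[-0.0015,0.02,0.003],[-0.2,0,-0.1],0.03],
    [[0,0.018,0],[0,0,0],0.03],
    [[0,0.01,0],[0,0,0],0.03],
    [[0,0.004,0],[0,0,0],0.03],
    [[0,0.0005,0],[0,0,0],0.03],
    [[0,0,0],[0,0,0],0.052],
    [[0,0,0],[0,0,0],0.052]
  ]
}}

```text
time_s: 33.35
tcp_pos: [0.5278, 0.2753, 0.0159]
ee_rot: [[0.02, -0.001, 1.0], [-1.0, 0.0, 0.02], [-0.0, -1.0, -0.001]]
wrist_force: [-0.1, 0.3, -0.0]
gripper_width: 0.573
```

Emit:
{"fn": "jog_arm", "kwargs": {
  "series": [
    [[0,-0.025,0],[0,0,0],0.052],
    [[0,-0.05,0],[0,0,0],0.062],
    [[0,-0.04,0],[0,0,0],0.062],
    [[0.05,0,-0.02],[0,0,0],0.062],
    [[0.05,0,-0.02],[0,0,0],0.062],
    [[0,0,0],[0,0,0],0.062]
  ]
}}

```text
time_s: 34.1
tcp_pos: [0.4877, 0.1711, 0.1307]
ee_rot: [[0.017, -0.003, 1.0], [-1.0, -0.001, 0.017], [0.001, -1.0, -0.003]]
wrist_force: [0.4, 0.4, 0.1]
gripper_width: 0.712
```

Run:
```python
from meas import *
im=shot("top","t5"); s=shot("scene","s5")
for k,v in cases(im,"top",(284,150,340,215),45).items(): print(k,v)
print(cases(s,"scene",(270,185,350,235),60))
goal(.641,.0575,.05,-3.6)
a=cv2.resize(im[175:285,150:350],None,fx=4,fy=4,interpolation=cv2.INTER_CUBIC)
cv2.imwrite("pics/t5c.png",np.clip(a[:,:,::-1].astype(float)*1.5,0,255).astype(np.uint8))
```

```text
red (0.6407, 0.0573, 160, 40, -3.6, (289, 163, 13, 45))
green (0.6558, -0.0546, 130, 29, 1.2, (322, 162, 10, 37))
{'red': (0.6293, 0.047, 181, 54, -4.0, (281, 191, 33, 32)), 'green': (0.6533, -0.0663, 132, 42, 0.5, (317, 200, 25, 25)), 'yellow': (0.7665, 0.041, 22, 13, -62.3, (314, 185, 7, 3))}
t 34.2 tcp [0.4899 0.1739 0.131 ] yaw 1.13 w 0.715
 turn [ 0.04  4.73 -0.  ]  then shift mm [106.7  81.  158.2]
```

View pics/t5c.png

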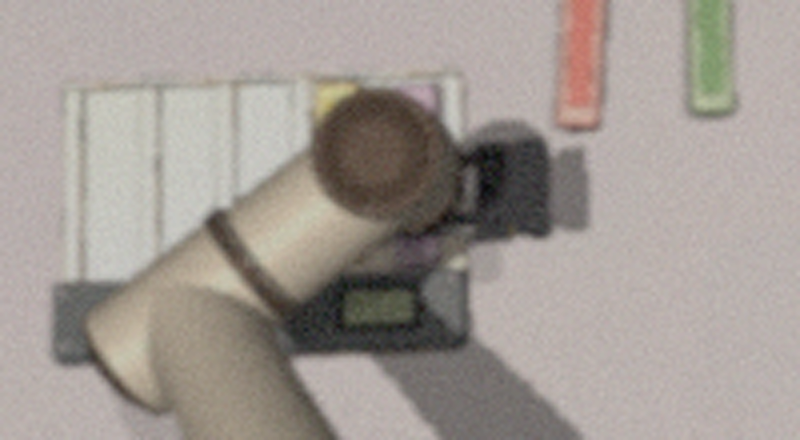

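The picture shows yellow in lane 4 and violet in lane 5. Red and green have not moved. Red is next.

Emit:
{"fn": "jog_arm", "kwargs": {
  "series": [
    [[0,0,0],[0,4.7,0],0.062],
    [[0.0267,0.01,0.0395],[0,0,0],0.062],
    [[0.0267,0.015,0.0395],[0,0,0],0.062],
    [[0.0267,0.02,0.0395],[0,0,0],0.062],
    [[0.0267,0.025,0.0395],[0,0,0],0.062],
    [[0,0.03,0],[0,0,0],0.062],
    [[0,0,0],[0,0,0],0.062],
    [[0,0,0],[0,0,0],0.062]
  ]
}}

```text
time_s: 35.2
tcp_pos: [0.6411, 0.0585, 0.0309]
ee_rot: [[-0.06, -0.001, 0.998], [-0.998, -0.001, -0.06], [0.001, -1.0, -0.001]]
wrist_force: [1.0, 0.4, 0.6]
gripper_width: 0.71
```

Run:
```python
from h import *
goal(.641,.0578,.0125,-3.6)
```

```text
t 35.2 tcp [0.6411 0.0585 0.0309] yaw -3.45 w 0.71
 turn [0.04 0.15 0.05]  then shift mm [ 0.7 18.4 -0. ]
```

Emit:
{"fn": "jog_arm", "kwargs": {
  "series": [
    [[0.0007,0.014,0],[0,0,0],0.062],
    [[0,0.0045,0],[0,0,0],0.062],
    [[0,0,0],[0,0,0],0.03],
    [[0,0,0],[0,0,0],0.03],
    [[0,0,0],[0,0,0],0.03],
    [[0,0,0],[0,0,0],0.03],
    [[0,-0.02,0],[0,0,0],0.03],
    [[0,-0.04,0],[0,0,0],0.03],
    [[0,-0.045,0],[0,0,0],0.03],
    [[0,-0.045,0],[0,0,0],0.03]
  ]
}}

```text
time_s: 36.45
tcp_pos: [0.6392, 0.0566, 0.1616]
ee_rot: [[-0.062, -0.005, 0.998], [-0.998, -0.001, -0.062], [0.002, -1.0, -0.005]]
wrist_force: [0.7, 0.8, -4.1]
gripper_width: 0.46
```

Emit:
{"fn": "jog_arm", "kwargs": {
  "series": [
    [[0,0,0],[5.5,0,0],0.03],
    [[0,0,0],[5.5,0,0],0.03],
    [[0,0,0],[5.5,0,0],0.03],
    [[0,0,0],[5.5,0,0],0.03],
    [[0,0,0],[0,0,0],0.03],
    [[0,0,0],[0,0,0],0.03],
    [[0,0,0],[0,0,0],0.03],
    [[0,0,0],[0,0,0],0.03]
  ]
}}

```text
time_s: 37.45
tcp_pos: [0.6414, 0.0572, 0.162]
ee_rot: [[-0.062, 0.372, 0.926], [-0.998, -0.024, -0.058], [0.001, -0.928, 0.373]]
wrist_force: [-0.2, -0.5, -2.8]
gripper_width: 0.455
```

Emit:
{"fn": "jog_arm", "kwargs": {
  "series": [
    [[0,0,0],[-5.5,0,0],0.03],
    [[0,0,0],[-5.5,0,0],0.03],
    [[0,0,0],[-5.5,0,0],0.03],
    [[0,0,0],[-5.5,0,0],0.03],
    [[0,0,0],[0,0,0],0.03],
    [[0,0,0],[0,0,0],0.03],
    [[0,0,0],[0,0,0],0.03],
    [[0,0,0],[0,0,0],0.03],
    [[0,0,0],[0,0,0],0.03]
  ]
}}

```text
time_s: 38.58
tcp_pos: [0.6401, 0.057, 0.1619]
ee_rot: [[-0.062, -0.002, 0.998], [-0.998, -0.001, -0.062], [0.001, -1.0, -0.002]]
wrist_force: [0.4, 0.8, -3.1]
gripper_width: 0.459
```

```bash
python3 w.py; python3 -c "
from h import *
goal(.64,.058,.16,-3.6)"
```

```text
t 38.925 mean F [-0.    0.28 -3.13] Mtool [ 0.0453  0.0176 -0.0245] sd Mx 0.018 tcp [0.6403 0.0569 0.1616] w 39.9
t 38.98 tcp [0.6403 0.0569 0.1615] yaw -3.54 w 0.454
 turn [0.14 0.06 0.06]  then shift mm [-1.1  1.5 -0.4]
```

Emit:
{"fn": "jog_arm", "kwargs": {
  "series": [
    [[0,0,0],[-5.5,0,0],0.03],
    [[0,0,0],[-5.5,0,0],0.03],
    [[0,0,0],[-5.5,0,0],0.03],
    [[0,0,0],[-5.5,0,0],0.03],
    [[0,0,0],[0,0,0],0.03],
    [[0,0,0],[0,0,0],0.03],
    [[0,0,0],[0,0,0],0.03],
    [[0,0,0],[0,0,0],0.03]
  ]
}}

```text
time_s: 39.98
tcp_pos: [0.64, 0.057, 0.1625]
ee_rot: [[-0.061, -0.375, 0.925], [-0.998, 0.022, -0.057], [0.001, -0.927, -0.376]]
wrist_force: [0.3, -0.2, -2.5]
gripper_width: 0.46
```

Emit:
{"fn": "jog_arm", "kwargs": {
  "series": [
    [[0,0,0],[5.5,0,0],0.03],
    [[0,0,0],[5.5,0,0],0.03],
    [[0,0,0],[5.5,0,0],0.03],
    [[0,0,0],[5.5,0,0],0.03],
    [[0,0,0],[0,0,0],0.03],
    [[0,0,0],[0,0,0],0.03],
    [[0,0,0],[0,0,0],0.03],
    [[0,0,0],[0,0,0],0.03],
    [[0,0,0],[0,0,0],0.03]
  ]
}}

```text
time_s: 41.1
tcp_pos: [0.6405, 0.0568, 0.1611]
ee_rot: [[-0.062, -0.003, 0.998], [-0.998, -0.001, -0.062], [0.001, -1.0, -0.003]]
wrist_force: [-0.5, 0.5, -2.7]
gripper_width: 0.454
```

```bash
python3 w.py;  python3 -c "
from h import *
goal(.4,-.285,.12,2.9);goal(.5255,.341,.12,1.1)"
```

```text
t 41.45 mean F [-0.18  0.08 -3.26] Mtool [-0.0394 -0.0002 -0.0118] sd Mx 0.025 tcp [0.6403 0.0569 0.1616] w 39.5
t 41.5 tcp [0.6403 0.0569 0.1616] yaw -3.54 w 0.458
 turn [ 0.14 -6.44  0.05]  then shift mm [ 329.4   41.6 -257.3]
t 41.5 tcp [0.6403 0.0569 0.1616] yaw -3.54 w 0.458
 turn [ 0.14 -4.64  0.05]  then shift mm [-286.2   41.6 -109.3]
```

Red went from +0.045 to −0.039, which suggests loose. I take one more average to confirm.

```bash
python3 w.py
```

```text
t 41.85 mean F [-0.05  0.12 -3.47] Mtool [-0.0599 -0.0046 -0.0148] sd Mx 0.026 tcp [0.6403 0.0569 0.1616] w 39.7
```

Emit:
{"fn": "jog_arm", "kwargs": {
  "series": [
    [[0,0,0],[5.5,0,0],0.03],
    [[0,0,0],[5.5,0,0],0.03],
    [[0,0,0],[5.5,0,0],0.03],
    [[0,0,0],[5.5,0,0],0.03],
    [[0,0,0],[0,0,0],0.03],
    [[0,0,0],[0,0,0],0.03],
    [[0,0,0],[0,0,0],0.03],
    [[0,0,0],[0,0,0],0.03]
  ]
}}

```text
time_s: 42.9
tcp_pos: [0.6415, 0.0572, 0.1621]
ee_rot: [[-0.062, 0.372, 0.926], [-0.998, -0.024, -0.058], [0.0, -0.928, 0.373]]
wrist_force: [-0.5, -0.1, -3.1]
gripper_width: 0.459
```

Emit:
{"fn": "jog_arm", "kwargs": {
  "series": [
    [[0,0,0],[-5.5,0,0],0.03],
    [[0,0,0],[-5.5,0,0],0.03],
    [[0,0,0],[-5.5,0,0],0.03],
    [[0,0,0],[-5.5,0,0],0.03],
    [[0,0,0],[0,0,0],0.03],
    [[0,0,0],[0,0,0],0.03],
    [[0,0,0],[0,0,0],0.03],
    [[0,0,0],[0,0,0],0.03],
    [[0,0,0],[0,0,0],0.03]
  ]
}}

```text
time_s: 44.02
tcp_pos: [0.6401, 0.057, 0.1619]
ee_rot: [[-0.062, -0.002, 0.998], [-0.998, -0.001, -0.062], [0.001, -1.0, -0.002]]
wrist_force: [0.5, -1.1, -3.9]
gripper_width: 0.455
```

```bash
python3 w.py; python3 -c "
from h import *
goal(.4,-.285,.12,2.9)"
```

```text
t 44.375 mean F [-0.34 -0.01 -3.18] Mtool [ 0.0593  0.0092 -0.0045] sd Mx 0.02 tcp [0.6403 0.0569 0.1616] w 39.7
t 44.42 tcp [0.6403 0.0569 0.1616] yaw -3.54 w 0.459
 turn [ 0.14 -6.44  0.05]  then shift mm [ 329.3   41.6 -257.3]
```

Red is clearly loose: ±0.06 N·m, repeatably. It goes to the board.

Emit:
{"fn": "jog_arm", "kwargs": {
  "series": [
    [[0,0,0],[0.1,-6.4,0],0.03],
    [[0.041,0,-0.026],[0,0,0],0.03],
    [[0.041,0,-0.026],[0,0,0],0.03],
    [[0.041,0,-0.026],[0,0,0],0.03],
    [[0.041,0,-0.026],[0,0,0],0.03],
    [[0.041,0.01,-0.026],[0,0,0],0.03],
    [[0.041,0.02,-0.026],[0,0,0],0.03],
    [[0.041,0.03,-0.026],[0,0,0],0.03],
    [[0.041,0.03,-0.026],[0,0,0],0.03],
    [[0,0.02,0],[0,0,0],0.03]
  ]
}}

```text
time_s: 45.68
tcp_pos: [0.4463, -0.2833, 0.0508]
ee_rot: [[0.045, -0.003, 0.999], [-0.999, -0.0, 0.045], [0.0, -1.0, -0.003]]
wrist_force: [0.6, 1.2, -3.4]
gripper_width: 0.459
```

Emit:
{"fn": "jog_arm", "kwargs": {
  "series": [
    [[0,0,0],[0,0,0],0.03],
    [[0,0,0],[0,0,0],0.03]
  ]
}}

```text
time_s: 45.92
tcp_pos: [0.4502, -0.2812, 0.0531]
ee_rot: [[0.051, 0.001, 0.999], [-0.999, -0.002, 0.051], [0.002, -1.0, 0.001]]
wrist_force: [-0.2, -0.7, -2.8]
gripper_width: 0.456
```

```bash
python3 -c "
from h import *
goal(.45,-.285,.034,2.9)"
```

```text
t 45.92 tcp [ 0.4502 -0.2812  0.0531] yaw 2.92 w 0.456
 turn [-0.08  0.02  0.11]  then shift mm [ 3.8 19.1 -0.3]
```

Emit:
{"fn": "jog_arm", "kwargs": {
  "series": [
    [[0,0.012,0],[0,0,0],0.03],
    [[0,0.0065,0],[0,0,0],0.03],
    [[0,0.0005,0],[0,0,0],0.03],
    [[0,0,0],[0,0,0],0.06],
    [[0,0,0],[0,0,0],0.062],
    [[0,0,0],[0,0,0],0.062],
    [[0,-0.04,0],[0,0,0],0.062],
    [[0,-0.05,0],[0,0,0],0.062],
    [[-0.05,0,0],[0,0,0],0.062],
    [[-0.03,0,0.02],[0,0,0],0.062]
  ]
}}

```text
time_s: 47.18
tcp_pos: [0.4641, -0.1991, 0.1242]
ee_rot: [[0.049, 0.001, 0.999], [-0.999, -0.001, 0.049], [0.001, -1.0, 0.001]]
wrist_force: [0.6, -1.1, 0.2]
gripper_width: 0.711
```

Run:
```python
from meas import *
f=lambda x,y:onz("top",(x+.5)/4+149.5,(y+.5)/4+149.5,.03)
P=[f(*p) for p in((686,38),(730,38),(736,213),(692,213))]; print("green t0",np.mean(P,0).round(4),np.degrees(np.arctan2(*((P[0]+P[1]-P[2]-P[3])[:2][::-1]))))
im=shot("top","t6"); COL["green"]=[(32,80)]
for sm in (28,36,45): print(sm,cases(im,"top",(312,150,345,215),sm).get("green"))
print("red",cases(im,"top",(360,150,465,300),60).get("red"))
goal(.655,-.0555,.05,0)
a=cv2.resize(im[140:300,280:460],None,fx=4,fy=4,interpolation=cv2.INTER_CUBIC)
cv2.imwrite("pics/t6c.png",np.clip(a[:,:,::-1].astype(float)*1.5,0,255).astype(np.uint8))
```

```text
green t0 [ 0.6525 -0.0573  0.03  ] 0.46240003910653477
28 (0.6542, -0.056, 156, 38, 0.5, (321, 159, 13, 44))
36 (0.6525, -0.0566, 152, 35, 0.9, (322, 160, 11, 43))
45 (0.6577, -0.0561, 134, 28, -1.4, (323, 161, 9, 38))
red (0.4713, -0.2856, 187, 94, 20.0, (375, 206, 30, 53))
t 47.23 tcp [ 0.4671 -0.1972  0.1242] yaw 3.0 w 0.715
 turn [-0.18  3.    0.07]  then shift mm [-141.7   74.2  187.9]
```

View pics/t6c.png

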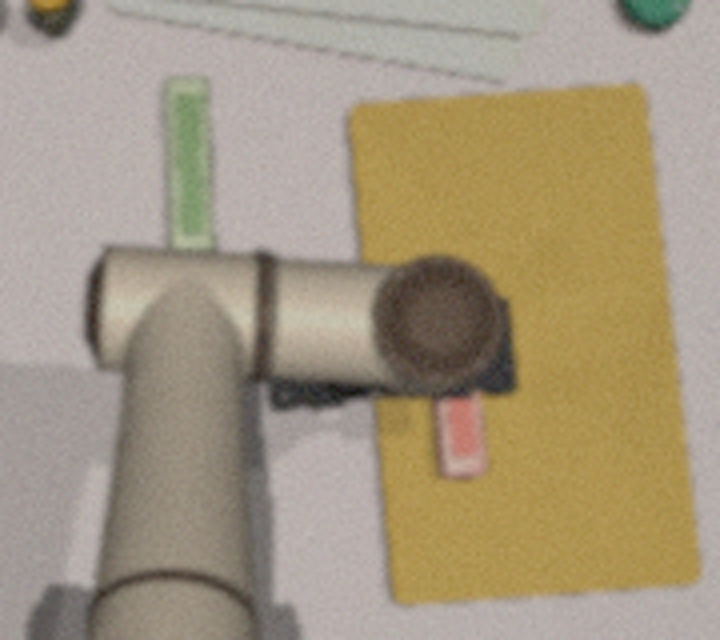

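Red lies well inside the board at crop (460,430). Green is at (0.6535, −0.056), yaw 0.5°.

Emit:
{"fn": "jog_arm", "kwargs": {
  "series": [
    [[0,0,0],[0,2.5,0],0.062],
    [[-0.028,0,0.037],[0,0,0],0.062],
    [[-0.028,0.01,0.037],[0,0,0],0.062],
    [[-0.028,0.02,0.037],[0,0,0],0.062],
    [[-0.028,0.02,0.037],[0,0,0],0.062],
    [[-0.028,0.02,0.037],[0,0,0],0.062],
    [[0,0.01,0],[0,0,0],0.062],
    [[0,0,0],[0,0,0],0.062],
    [[0,0,0],[0,0,0],0.062]
  ]
}}

```text
time_s: 48.35
tcp_pos: [0.6486, -0.0599, 0.0435]
ee_rot: [[0.005, -0.0, 1.0], [-1.0, -0.001, 0.005], [0.001, -1.0, -0.0]]
wrist_force: [-0.0, 0.4, 0.3]
gripper_width: 0.712
```

```bash
python3 -c "
from h import *
goal(.6535,-.0562,.0125,.5)"
```

```text
t 48.35 tcp [ 0.6486 -0.0599  0.0435] yaw 0.31 w 0.712
 turn [ 0.   -0.19  0.06]  then shift mm [-3.7 31.   5. ]
```

Emit:
{"fn": "jog_arm", "kwargs": {
  "series": [
    [[-0.0037,0.015,0.005],[0,0,0],0.062],
    [[0,0.012,0],[0,0,0],0.062],
    [[0,0.004,0],[0,0,0],0.062],
    [[0,0,0],[0,0,0],0.03],
    [[0,0,0],[0,0,0],0.03],
    [[0,0,0],[0,0,0],0.03],
    [[0,0,0],[0,0,0],0.03],
    [[0,-0.03,0],[0,0,0],0.03],
    [[0,-0.05,0],[0,0,0],0.03],
    [[0,-0.05,0],[0,0,0],0.03]
  ]
}}

```text
time_s: 49.6
tcp_pos: [0.6529, -0.0552, 0.1416]
ee_rot: [[0.006, -0.004, 1.0], [-1.0, -0.001, 0.006], [0.001, -1.0, -0.004]]
wrist_force: [0.7, -0.3, -3.1]
gripper_width: 0.46
```

Emit:
{"fn": "jog_arm", "kwargs": {
  "series": [
    [[0,-0.02,0],[5.5,0,0],0.03],
    [[0,0,0],[5.5,0,0],0.03],
    [[0,0,0],[5.5,0,0],0.03],
    [[0,0,0],[5.5,0,0],0.03],
    [[0,0,0],[0,0,0],0.03],
    [[0,0,0],[0,0,0],0.03],
    [[0,0,0],[0,0,0],0.03],
    [[0,0,0],[0,0,0],0.03]
  ]
}}

```text
time_s: 50.6
tcp_pos: [0.6547, -0.0552, 0.1617]
ee_rot: [[0.006, 0.374, 0.928], [-1.0, 0.001, 0.006], [0.001, -0.928, 0.374]]
wrist_force: [-0.3, -0.2, -3.2]
gripper_width: 0.458
```

Emit:
{"fn": "jog_arm", "kwargs": {
  "series": [
    [[0,0,0],[-5.5,0,0],0.03],
    [[0,0,0],[-5.5,0,0],0.03],
    [[0,0,0],[-5.5,0,0],0.03],
    [[0,0,0],[-5.5,0,0],0.03],
    [[0,0,0],[0,0,0],0.03],
    [[0,0,0],[0,0,0],0.03],
    [[0,0,0],[0,0,0],0.03],
    [[0,0,0],[0,0,0],0.03],
    [[0,0,0],[0,0,0],0.03]
  ]
}}

```text
time_s: 51.72
tcp_pos: [0.6538, -0.0552, 0.162]
ee_rot: [[0.006, -0.0, 1.0], [-1.0, -0.001, 0.006], [0.001, -1.0, -0.0]]
wrist_force: [0.4, 0.3, -2.9]
gripper_width: 0.45
```

```bash
python3 w.py; python3 -c "
from h import *
goal(.6535,-.0562,.16,.5)"
```

```text
t 52.075 mean F [-0.01  0.11 -3.1 ] Mtool [-0.0026 -0.0103 -0.0366] sd Mx 0.024 tcp [ 0.654  -0.0553  0.1617] w 39.6
t 52.12 tcp [ 0.654  -0.0553  0.1616] yaw 0.35 w 0.455
 turn [ 0.05 -0.15  0.05]  then shift mm [ 0.9  1.6 -0.5]
```

Emit:
{"fn": "jog_arm", "kwargs": {
  "series": [
    [[0,0,0],[-5.5,0,0],0.03],
    [[0,0,0],[-5.5,0,0],0.03],
    [[0,0,0],[-5.5,0,0],0.03],
    [[0,0,0],[-5.5,0,0],0.03],
    [[0,0,0],[0,0,0],0.03],
    [[0,0,0],[0,0,0],0.03],
    [[0,0,0],[0,0,0],0.03],
    [[0,0,0],[0,0,0],0.03]
  ]
}}

```text
time_s: 53.12
tcp_pos: [0.6538, -0.0553, 0.1627]
ee_rot: [[0.006, -0.374, 0.928], [-1.0, -0.003, 0.006], [0.001, -0.928, -0.374]]
wrist_force: [-0.2, 0.3, -2.6]
gripper_width: 0.455
```

Emit:
{"fn": "jog_arm", "kwargs": {
  "series": [
    [[0,0,0],[5.5,0,0],0.03],
    [[0,0,0],[5.5,0,0],0.03],
    [[0,0,0],[5.5,0,0],0.03],
    [[0,0,0],[5.5,0,0],0.03],
    [[0,0,0],[0,0,0],0.03],
    [[0,0,0],[0,0,0],0.03],
    [[0,0,0],[0,0,0],0.03],
    [[0,0,0],[0,0,0],0.03],
    [[0,0,0],[0,0,0],0.03]
  ]
}}

```text
time_s: 54.25
tcp_pos: [0.6542, -0.0553, 0.1612]
ee_rot: [[0.006, -0.002, 1.0], [-1.0, -0.001, 0.006], [0.001, -1.0, -0.002]]
wrist_force: [0.2, -0.2, -3.5]
gripper_width: 0.458
```

```bash
python3 w.py;  python3 -c "
from h import *
goal(.45,-.37,.12,2.9);goal(.5265,.3425,.12,1.1)"
```

```text
t 54.6 mean F [ 0.52  0.19 -3.17] Mtool [ 0.0235 -0.008  -0.0378] sd Mx 0.019 tcp [ 0.654  -0.0553  0.1617] w 39.3
t 54.65 tcp [ 0.654  -0.0553  0.1617] yaw 0.36 w 0.455
 turn [ 0.04 -2.54  0.05]  then shift mm [ 304.    41.7 -219.7]
t 54.65 tcp [ 0.654  -0.0553  0.1617] yaw 0.36 w 0.455
 turn [ 0.04 -0.74  0.05]  then shift mm [-400.1   41.7 -119.8]
```

Green reads −0.003 against +0.024 N·m, so no shift (a loose one would read about −0.13). Green goes to lane 3.

Emit:
{"fn": "jog_arm", "kwargs": {
  "series": [
    [[0,0,0],[0,-0.7,0],0.03],
    [[-0.0445,0,-0.0133],[0,0,0],0.03],
    [[-0.0445,0,-0.0133],[0,0,0],0.03],
    [[-0.0445,0,-0.0133],[0,0,0],0.03],
    [[-0.0445,0,-0.0133],[0,0,0],0.03],
    [[-0.0445,0,-0.0133],[0,0,0],0.03],
    [[-0.0445,0,-0.0133],[0,0,0],0.03],
    [[-0.0445,0,-0.0133],[0,0,0],0.03],
    [[-0.0445,0.01,-0.0133],[0,0,0],0.03],
    [[-0.0445,0.02,-0.0133],[0,0,0],0.03]
  ]
}}

```text
time_s: 55.9
tcp_pos: [0.527, 0.345, 0.1325]
ee_rot: [[0.019, 0.002, 1.0], [-1.0, 0.001, 0.019], [-0.001, -1.0, 0.002]]
wrist_force: [-0.5, 0.5, -3.4]
gripper_width: 0.455
```

Emit:
{"fn": "jog_arm", "kwargs": {
  "series": [
    [[0,0.03,0],[0,0,0],0.03],
    [[0,0.03,0],[0,0,0],0.03],
    [[0,0,0],[0,0,0],0.03],
    [[0,0,0],[0,0,0],0.03]
  ]
}}

```text
time_s: 56.4
tcp_pos: [0.5279, 0.3435, 0.0728]
ee_rot: [[0.019, 0.001, 1.0], [-1.0, 0.0, 0.019], [-0.0, -1.0, 0.001]]
wrist_force: [0.1, 0.5, -3.2]
gripper_width: 0.457
```

Run:
```python
from meas import *
goal(.5265,.343,.0172,1.1)
im=shot("top","t7"); s=sense()
hsv=cv2.cvtColor(im,cv2.COLOR_RGB2HSV); m=(hsv[...,0]>32)&(hsv[...,0]<80)&(hsv[...,1]>32); m[:180]=0; m[248:]=0; m[:,:190]=0; m[:,240:]=0
n,l,st,ce=cv2.connectedComponentsWithStats(m.astype(np.uint8))
z=s["tcp_pos"][2]+.018
for i in range(1,n):
    if st[i,4]>15:
        x,y,w,h,a=st[i]; print(st[i],"top",onz("top",x+w/2-.5,y-.5,z).round(4),"bottom",onz("top",x+w/2-.5,y+h-.5,z).round(4))
```

```text
t 56.4 tcp [0.5279 0.3435 0.0728] yaw 1.09 w 0.457
 turn [-0.08 -0.01 -0.02]  then shift mm [ 0.5 55.6 -1.4]
[204 194  15  11 106] top [0.6058 0.3431 0.0913] bottom [0.5678 0.3426 0.0913]
[211 211   4   8  19] top [0.5471 0.3373 0.0913] bottom [0.5198 0.337  0.0913]
[204 219  15  22 188] top [0.5199 0.3421 0.0913] bottom [0.4455 0.3412 0.0913]
```

Emit:
{"fn": "jog_arm", "kwargs": {
  "series": [
    [[0,0.025,0],[0,0,0],0.03],
    [[0,0.018,0],[0,0,0],0.03],
    [[0,0.009,0],[0,0,0],0.03],
    [[0,0.0035,0],[0,0,0],0.03],
    [[0,0.0005,0],[0,0,0],0.03],
    [[0,0,0],[0,0,0],0.052],
    [[0,0,0],[0,0,0],0.052],
    [[0,-0.025,0],[0,0,0],0.052],
    [[0,-0.05,0],[0,0,0],0.052],
    [[0,-0.05,0],[0,0,0],0.05]
  ]
}}

```text
time_s: 57.7
tcp_pos: [0.5273, 0.3431, 0.1418]
ee_rot: [[0.019, -0.0, 1.0], [-1.0, -0.001, 0.019], [0.001, -1.0, -0.0]]
wrist_force: [1.1, 1.1, 0.4]
gripper_width: 0.578
```

Emit:
{"fn": "jog_arm", "kwargs": {
  "series": [
    [[0.05,-0.02,-0.02],[0,0,0],0.05],
    [[0.05,0,-0.02],[0,0,0],0.05],
    [[0.05,0,-0.02],[0,0,0],0.05],
    [[0.05,0,-0.02],[0,0,0],0.05],
    [[0.05,0,0],[0,0,0],0.05],
    [[0.04,0,0],[0,0,0],0.05],
    [[0,0,0],[0,0,0],0.05]
  ]
}}

```text
time_s: 58.58
tcp_pos: [0.4524, 0.0497, 0.1612]
ee_rot: [[0.015, 0.001, 1.0], [-1.0, -0.0, 0.015], [0.0, -1.0, 0.001]]
wrist_force: [0.1, 0.4, 1.0]
gripper_width: 0.577
```

Run:
```python
from meas import *
im=shot("top","t8"); s=shot("scene","s8")
def cen(im,n,x0,y0,x1,y1,z):
    h=cv2.cvtColor(im[y0:y1,x0:x1],cv2.COLOR_RGB2HSV); m=((h[...,0]<16)|(h[...,0]>174))&(h[...,1]>110)&(h[...,2]>60); v,u=np.nonzero(m); print(n,u.mean()+x0,v.mean()+y0,(u.min()+x0,u.max()+x0,v.min()+y0,v.max()+y0)); return onz(n,u.mean()+x0,v.mean()+y0,z)
print("reset top",cen(im,"top",214,246,230,260,.037)); print("pin top",cen(im,"top",196,246,213,260,.09))
print("pin scene",cen(s,"scene",172,192,189,214,.07))
goal(.4065,.3635,.12,1.1)
A=cv2.resize(im[180:280,155:275],None,fx=6,fy=6,interpolation=cv2.INTER_CUBIC)
B=cv2.resize(s[170:245,140:270],None,fx=6,fy=6,interpolation=cv2.INTER_CUBIC)[:,:720]
C=np.vstack([np.clip(A[:150*2].astype(float)*1.5,0,255).astype(np.uint8),]) 
cv2.imwrite("pics/t8c.png",np.clip(A[:,:,::-1].astype(float)*1.5,0,255).astype(np.uint8)); cv2.imwrite("pics/s8c.png",B[:,:,::-1])
```

```text
<stdin>:4: RuntimeWarning: Mean of empty slice.
  ret = ret.dtype.type(ret / rcount)
Traceback (most recent call last):
ValueError: zero-size array to reduction operation minimum which has no identity
```

Run:
```python
from meas import *
im=cv2.imread("pics/t8.png"); s=cv2.imread("pics/s8.png")[:,:,::-1].copy()
def cen(im,n,x0,y0,x1,y1):
    h=cv2.cvtColor(im[y0:y1,x0:x1],cv2.COLOR_RGB2HSV); m=((h[...,0]<16)|(h[...,0]>174))&(h[...,1]>110)&(h[...,2]>60); v,u=np.nonzero(m); print(n,len(u),(u.min()+x0,u.max()+x0,v.min()+y0,v.max()+y0)); return u.mean()+x0,v.mean()+y0
ps=cen(s,"scene",172,192,190,215); print("pin scene",ps)
t0=cv2.imread("pics/t0.png")[:,:,::-1].copy(); pt=cen(t0,"top",196,246,213,260); print(pt)
o1,d1=ray("scene",*ps); 
for p in((.406,.3635),): 
    for z in(.04,.066,.097): print(z,proj("top",(*p,z)),proj("scene",(*p,z)))
print("scene onz .0685",onz("scene",*ps,.0685))
goal(.4065,.3635,.12,1.1)
A=cv2.resize(im[180:280,155:275],None,fx=3,fy=3,interpolation=cv2.INTER_CUBIC)
B=cv2.resize(s[170:245,140:270],None,fx=6,fy=6,interpolation=cv2.INTER_CUBIC)[:,:,::-1]
C=np.zeros((450,780+0,3),np.uint8); C[:]=B
cv2.imwrite("pics/s8c.png",C)
```

```text
scene 64 (np.int64(178), np.int64(185), np.int64(198), np.int64(213))
pin scene (np.float64(181.25), np.float64(205.453125))
top 31 (np.int64(201), np.int64(208), np.int64(250), np.int64(255))
(np.float64(203.80645161290323), np.float64(252.32258064516128))
0.04 [207.67251988 252.97715533] [182.46527974 212.39186558]
0.066 [205.93954152 252.71652677] [181.27141062 206.19433293]
0.097 [203.79913134 252.39465604] [179.82604649 198.65403822]
scene onz .0685 [0.40675779 0.36371938 0.0685    ]
t 58.67 tcp [0.4529 0.0516 0.1612] yaw 1.01 w 0.574
 turn [-0.05 -0.09  0.02]  then shift mm [-312.8   41.2  -40.4]
```

View pics/s8c.png

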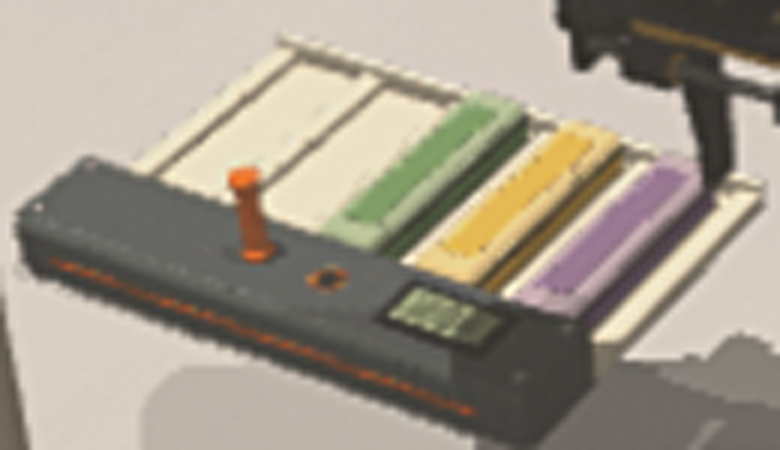

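Lanes 3, 4 and 5 now hold green, yellow and violet flat. Both cameras put the pin at (0.4066, 0.3637).

Emit:
{"fn": "jog_arm", "kwargs": {
  "series": [
    [[-0.039,0,-0.005],[0,0,0],0.04],
    [[-0.039,0,-0.005],[0,0,0],0.04],
    [[-0.039,0,-0.005],[0,0,0],0.04],
    [[-0.039,0,-0.005],[0,0,0],0.04],
    [[-0.039,0,-0.005],[0,0,0],0.04],
    [[-0.039,0,-0.005],[0,0,0],0.04],
    [[-0.039,0,-0.005],[0,0,0],0.04],
    [[-0.039,0,-0.005],[0,0,0],0.04],
    [[0,0.03,0],[0,0,0],0.04],
    [[0,0,0],[0,0,0],0.04]
  ]
}}

```text
time_s: 59.92
tcp_pos: [0.4048, 0.3628, 0.1283]
ee_rot: [[0.02, -0.004, 1.0], [-1.0, -0.005, 0.02], [0.005, -1.0, -0.004]]
wrist_force: [-0.2, 0.6, -0.2]
gripper_width: 0.453
```

Emit:
{"fn": "jog_arm", "kwargs": {
  "series": [
    [[0,0,0],[0,0,0],0.04],
    [[0,0,0],[0,0,0],0.04]
  ]
}}

```text
time_s: 60.18
tcp_pos: [0.407, 0.3632, 0.1317]
ee_rot: [[0.018, 0.001, 1.0], [-1.0, 0.001, 0.018], [-0.001, -1.0, 0.001]]
wrist_force: [-0.1, 0.8, 0.7]
gripper_width: 0.459
```

```bash
python3 -c "
from h import *
goal(.4066,.3637,.05,1.1)"
```

```text
t 60.17 tcp [0.407  0.3632 0.1317] yaw 1.06 w 0.459
 turn [-0.04 -0.04 -0.05]  then shift mm [-0.5 81.7 -0.4]
```

Emit:
{"fn": "jog_arm", "kwargs": {
  "series": [
    [[-0.0005,0.03,0],[0,0,0],0.04],
    [[0,0.03,0],[0,0,0],0.04],
    [[0,0.015,0],[0,0,0],0.04],
    [[0,0.0065,0],[0,0,0],0.04],
    [[0,0,0],[0,0,0],0.03],
    [[0,0,0],[0,0,0],0.02],
    [[0,0,0],[0,0,0],0.008],
    [[0,0,0],[0,0,0],0.008],
    [[0,0,0],[0,0,0],0.008]
  ]
}}

```text
time_s: 61.3
tcp_pos: [0.4068, 0.3637, 0.0496]
ee_rot: [[0.019, 0.0, 1.0], [-1.0, 0.0, 0.019], [-0.0, -1.0, 0.0]]
wrist_force: [-0.7, 1.2, 2.2]
gripper_width: 0.186
```

```bash
python3 w.py; python3 -c "
from h import *
goal(.4066,.3637,.05,1.1)"
```

```text
t 61.65 mean F [-0.33  0.83  3.74] Mtool [-0.1458 -0.0052  0.1895] sd Mx 0.041 tcp [0.4069 0.3638 0.0496] w 16.1
t 61.7 tcp [0.4068 0.3638 0.0496] yaw 1.08 w 0.184
 turn [-0.02 -0.02 -0.02]  then shift mm [ 0.  -0.4 -0.3]
```

Emit:
{"fn": "jog_arm", "kwargs": {
  "series": [
    [[0,-0.01,0],[0,0,0],0.008],
    [[0,-0.015,0],[0,0,0],0.008],
    [[0,-0.015,0],[0,0,0],0.008],
    [[0,-0.008,0],[0,0,0],0.008],
    [[0,0,0],[0,0,0],0.008],
    [[0,0,0],[0,0,0],0.008]
  ]
}}

```text
time_s: 62.45
tcp_pos: [0.4062, 0.3628, 0.0966]
ee_rot: [[0.018, -0.001, 1.0], [-1.0, -0.002, 0.018], [0.002, -1.0, -0.002]]
wrist_force: [-0.2, -0.9, -0.1]
gripper_width: 0.181
```

```bash
python3 w.py
python3 - <<'E'
from h import *
goal(.4066,.3637,.05,1.1)
s=shot("scene","s9"); B=cv2.resize(s[150:230,140:240],None,fx=7,fy=7,interpolation=cv2.INTER_CUBIC)[:,:,::-1]; cv2.imwrite("pics/s9c.png",B)
E
```

```text
t 62.8 mean F [-0.43 -0.24 -0.19] Mtool [ 0.0209  0.0052 -0.0179] sd Mx 0.02 tcp [0.4064 0.3631 0.0967] w 16.4
t 62.85 tcp [0.4064 0.3631 0.0968] yaw 1.05 w 0.183
 turn [ 0.06 -0.05  0.07]  then shift mm [-0.6 46.8  0.2]
```

View pics/s9c.png

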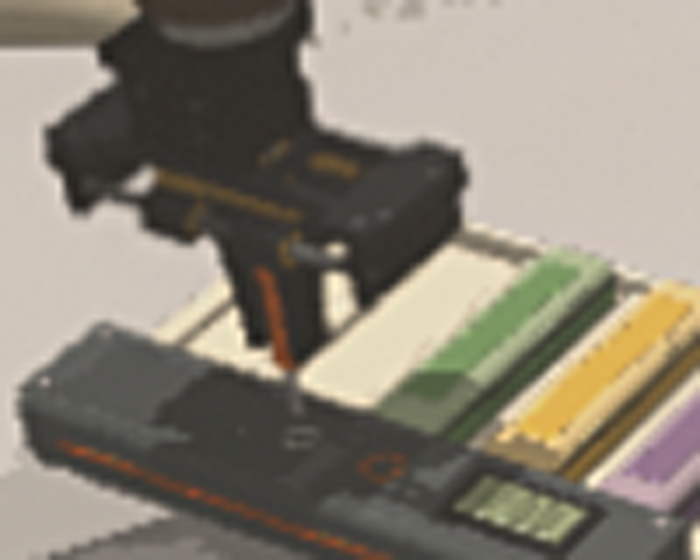

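The pin hangs upright in the jaws with its tip (crop (293,405)) just over its own hole. The reset hole is at (385,465). I move 50 mm across.

Emit:
{"fn": "jog_arm", "kwargs": {
  "series": [
    [[0.02,0,0],[0,0,0],0.008],
    [[0.02,0,0],[0,0,0],0.008],
    [[0.01,0,0],[0,0,0],0.008],
    [[0,0,0],[0,0,0],0.008],
    [[0,0,0],[0,0,0],0.008]
  ]
}}

```text
time_s: 63.52
tcp_pos: [0.4077, 0.3135, 0.0973]
ee_rot: [[0.018, -0.0, 1.0], [-1.0, -0.0, 0.018], [0.0, -1.0, -0.0]]
wrist_force: [0.0, 0.1, -0.3]
gripper_width: 0.178
```

Run:
```python
from h import *
goal(.4066+.05*np.sin(np.radians(1.1)),.3637-.05,.0716,1.1)
s=shot("scene","s10")[195:230,180:210]; t=shot("top","t10")[240:265,205:235]
B=cv2.resize(s,(420,490),interpolation=cv2.INTER_CUBIC)[:,:,::-1]; cv2.imwrite("pics/s10c.png",B)
```

```text
t 63.52 tcp [0.4077 0.3135 0.0973] yaw 1.06 w 0.178
 turn [ 0.01 -0.04  0.01]  then shift mm [-0.2 25.7 -0.2]
```

View pics/s10c.png

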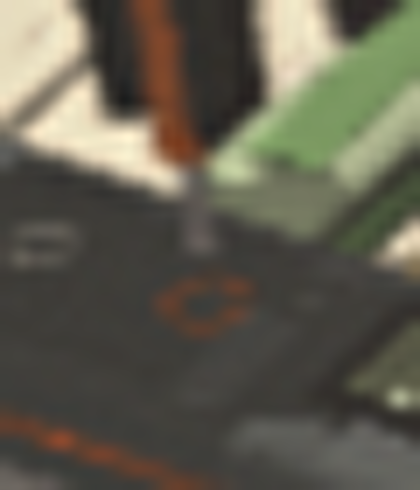

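The tip (203,245) is above the reset rim's centre (205,303). Allowing for the 15 mm height it lines up to within about 2 mm. I descend while watching the force.

Emit:
{"fn": "jog_arm", "kwargs": {
  "series": [
    [[0,0.01,0],[0,0,0],0.008],
    [[0,0.007,0],[0,0,0],0.008],
    [[0,0.005,0],[0,0,0],0.008],
    [[0,0,0],[0,0,0],0.008]
  ]
}}

```text
time_s: 64.12
tcp_pos: [0.4071, 0.3129, 0.0743]
ee_rot: [[0.018, -0.002, 1.0], [-1.0, -0.002, 0.018], [0.002, -1.0, -0.002]]
wrist_force: [0.8, -0.3, -0.3]
gripper_width: 0.184
```

```bash
python3 w.py
```

```text
t 64.475 mean F [ 0.08  0.01 -0.25] Mtool [ 0.0365 -0.0102 -0.032 ] sd Mx 0.023 tcp [0.4075 0.3133 0.0753] w 15.9
```

Emit:
{"fn": "jog_arm", "kwargs": {
  "series": [
    [[0,0.003,0],[0,0,0],0.008],
    [[0,0.002,0],[0,0,0],0.008],
    [[0,0.002,0],[0,0,0],0.008],
    [[0,0.001,0],[0,0,0],0.008],
    [[0,0,0],[0,0,0],0.008],
    [[0,0,0],[0,0,0],0.008]
  ]
}}

```text
time_s: 65.28
tcp_pos: [0.4075, 0.3133, 0.0672]
ee_rot: [[0.019, -0.0, 1.0], [-1.0, -0.001, 0.019], [0.001, -1.0, -0.0]]
wrist_force: [-0.1, 0.7, 3.1]
gripper_width: 0.181
```

```bash
python3 w.py
```

```text
t 65.625 mean F [-0.29  0.31  3.17] Mtool [-0.0379 -0.006  -0.0484] sd Mx 0.034 tcp [0.4075 0.3133 0.0671] w 15.7
```

Emit:
{"fn": "jog_arm", "kwargs": {
  "series": [
    [[0,0.001,0],[0,0,0],0.008],
    [[0,0.001,0],[0,0,0],0.008],
    [[0,0,0],[0,0,0],0.008],
    [[0,0,0],[0,0,0],0.008]
  ]
}}

```text
time_s: 66.18
tcp_pos: [0.4081, 0.3136, 0.0661]
ee_rot: [[0.019, 0.001, 1.0], [-1.0, -0.0, 0.019], [0.0, -1.0, 0.001]]
wrist_force: [0.6, -1.6, 8.8]
gripper_width: 0.18
```

```bash
python3 w.py
```

```text
t 66.525 mean F [ 0.01 -1.27  8.62] Mtool [-0.0364  0.0137 -0.393 ] sd Mx 0.026 tcp [0.4082 0.3136 0.0662] w 16.2
```

The force rose from 3.2 N to 8.6 N over the last 1 mm, past the 4 N spring maximum, so the button is on its stop. I press 1 mm more to be sure, then lift and return.

Emit:
{"fn": "jog_arm", "kwargs": {
  "series": [
    [[0,0.001,0],[0,0,0],0.008],
    [[0,0,0],[0,0,0],0.008],
    [[0,0,0],[0,0,0],0.008]
  ]
}}

```text
time_s: 66.95
tcp_pos: [0.4087, 0.3139, 0.066]
ee_rot: [[0.02, 0.002, 1.0], [-1.0, 0.001, 0.02], [-0.001, -1.0, 0.002]]
wrist_force: [-0.3, -0.8, 13.2]
gripper_width: 0.184
```

```bash
python3 w.py
```

```text
t 67.3 mean F [ 0.02 -1.61 12.5 ] Mtool [-0.0061 -0.0008 -0.6473] sd Mx 0.033 tcp [0.4087 0.3139 0.066 ] w 15.8
```

Emit:
{"fn": "jog_arm", "kwargs": {
  "series": [
    [[0,-0.012,0],[0,0,0],0.008],
    [[0,-0.012,0],[0,0,0],0.008],
    [[0,-0.007,0],[0,0,0],0.008],
    [[-0.02,0,0],[0,0,0],0.008],
    [[-0.02,0,0],[0,0,0],0.008],
    [[-0.01,0,0],[0,0,0],0.008],
    [[0,0,0],[0,0,0],0.008],
    [[0,0,0],[0,0,0],0.008]
  ]
}}

```text
time_s: 68.35
tcp_pos: [0.4062, 0.3628, 0.0946]
ee_rot: [[0.018, -0.002, 1.0], [-1.0, -0.002, 0.018], [0.002, -1.0, -0.002]]
wrist_force: [0.5, -0.6, -0.3]
gripper_width: 0.18
```

Run:
```python
from h import *
goal(.4066,.3636,.0496,1.08)
s=shot("scene","s11")[185:225,165:205]
B=cv2.resize(s,(480,480),interpolation=cv2.INTER_CUBIC)[:,:,::-1]; cv2.imwrite("pics/s11c.png",B)
```

```text
t 68.35 tcp [0.4062 0.3628 0.0946] yaw 1.05 w 0.18
 turn [ 0.09 -0.03  0.11]  then shift mm [-0.8 45.   0.4]
```

View pics/s11c.png

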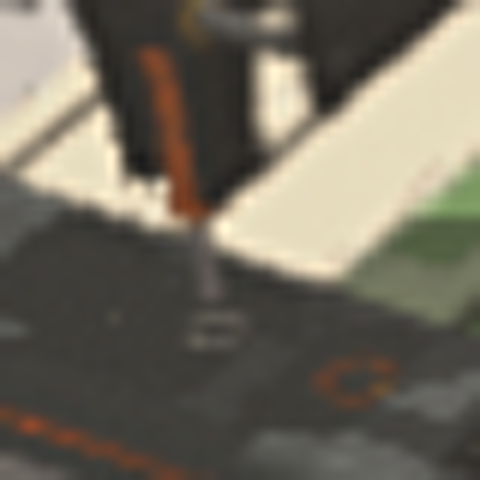

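The pin is upright again with its tip (212,295) just over its own hole (215,328). I insert it slowly.

Emit:
{"fn": "jog_arm", "kwargs": {
  "series": [
    [[0,0.008,0],[0,0,0],0.008],
    [[0,0.006,0],[0,0,0],0.008],
    [[0,0.008,0],[0,0,0],0.008],
    [[0,0,0],[0,0,0],0.008]
  ]
}}

```text
time_s: 68.9
tcp_pos: [0.4063, 0.3628, 0.0721]
ee_rot: [[0.018, -0.001, 1.0], [-1.0, -0.002, 0.018], [0.002, -1.0, -0.002]]
wrist_force: [-0.8, 0.1, 0.2]
gripper_width: 0.182
```

```bash
python3 w.py
```

```text
t 69.25 mean F [ 0.08  0.08 -0.26] Mtool [ 0.0077 -0.009  -0.0391] sd Mx 0.029 tcp [0.4065 0.3632 0.0732] w 15.7
```

Tip is inside the hole with no contact force. I go on down.

Emit:
{"fn": "jog_arm", "kwargs": {
  "series": [
    [[0,0.01,0],[0,0,0],0.008],
    [[0,0.008,0],[0,0,0],0.008],
    [[0,0.004,0],[0,0,0],0.008],
    [[0,0.001,0],[0,0,0],0.008],
    [[0,0,0],[0,0,0],0.008],
    [[0,0,0],[0,0,0],0.008]
  ]
}}

```text
time_s: 70.05
tcp_pos: [0.4064, 0.3631, 0.05]
ee_rot: [[0.018, -0.001, 1.0], [-1.0, -0.001, 0.018], [0.001, -1.0, -0.001]]
wrist_force: [0.1, -0.5, -0.6]
gripper_width: 0.183
```

```bash
python3 w.py
```

```text
Traceback (most recent call last):
  File "w.py", line 4, in <module>
    s=sense(); a.append(np.r_[s["wrist_force"],s["ee_rot"].T@s["moment"]]); capture("top")
                                                                            ~~~~~~~^^^^^^^
ValueError: 200 camera calls are used up
```

The camera calls are used up, so I finish on force and pose feedback. TCP height (0.0500 m) matches the original grasp (0.0496 m). I release, rise and clear.

Emit:
{"fn": "jog_arm", "kwargs": {
  "series": [
    [[0,0.0005,0],[0,0,0],0.008],
    [[0,0,0],[0,0,0],0.02],
    [[0,0,0],[0,0,0],0.03],
    [[0,0,0],[0,0,0],0.04],
    [[0,0,0],[0,0,0],0.04],
    [[0,-0.02,0],[0,0,0],0.04],
    [[0,-0.03,0],[0,0,0],0.04],
    [[0,-0.05,0],[0,0,0],0.04],
    [[0,-0.05,0],[0,0,0],0.04],
    [[0,0,0],[0,0,0],0.04]
  ]
}}

```text
time_s: 71.5
tcp_pos: [0.4083, 0.3654, 0.2043]
ee_rot: [[0.019, 0.006, 1.0], [-1.0, 0.007, 0.019], [-0.007, -1.0, 0.006]]
wrist_force: [0.2, -0.6, -1.0]
gripper_width: 0.459
```

Emit:
{"fn": "jog_arm", "kwargs": {
  "series": [
    [[0,0,0],[0,0,0],0.04],
    [[0,0,0],[0,0,0],0.04]
  ]
}}

```text
time_s: 71.75
tcp_pos: [0.406, 0.3626, 0.198]
ee_rot: [[0.018, -0.003, 1.0], [-1.0, -0.003, 0.018], [0.003, -1.0, -0.003]]
wrist_force: [-0.3, 0.2, -0.3]
gripper_width: 0.46
```

Run:
```python
from h import *
s=sense(); print(s["time_s"],s["tcp_pos"].round(4),s["wrist_force"].round(2),s["gripper_width"]*87)
try: finish_job(); print("handed in")
except Exception as e: print(e)
```

```text
71.75 [0.406  0.3626 0.198 ] [-0.26  0.17 -0.3 ] 40.00319585257669
the job is handed in; nothing more can be done
handed in
```

I sorted the four cases present, pressed the reset button, put the pin back and handed the job in at 71.75 s. I couldn't check the very end by eye: the 200 camera calls ran out as the pin went back in, so its release was checked by force and position only.

| Case | Result | Moment change between tilts (a loose set should give about 0.13 N·m) | Where it is |
|---|---|---|---|
| Red | loose | 0.085 to 0.12 N·m, repeatable | ochre board |
| Green | held | 0.026 N·m | lane 3 |
| Yellow | held | 0.007 N·m | lane 4 |
| Violet | held | about 0.01 N·m | lane 5 |
| Blue | not present | – | – |

- **Readings that disagreed:** a first unsettled reading on violet suggested it was loose, but it did not hold up in settled averages. Yellow's first test drifted in pose, so I repeated it with measured tilt angles.
- **Button:** the force passed the 4 N spring maximum and reached 12.5 N with almost no further travel, so the button was fully down.
- **Pin:** it went into its hole without contact force and was released within 0.5 mm of its original grasp height. The last picture, taken before insertion, showed it upright over the hole.
- **Cases:** the last view of the tray, just before the pin work, showed green, yellow and violet flat in their lanes. Red was last seen inside the board at release. I would not have seen any knock after those pictures.
- **Jars:** I did not touch them.

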